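# Heft, sort and shade the media bottles

### The job

Heft each of the small grey-capped white bottles, also one that may already be in the rack: stand those heavier than 350 g upright in the steel rack tray, and those lighter upright in the grey plastic crate. When all are sorted, take the amber shield out of its holder and lean it gently, standing on the bench, against the front rail of the rack, centred along the rail with its top tilted towards the rack, so that it shades the bottles. Leave the tape, beaker, pen and scissors where they are, and do not let the shield fall flat.

Things in the scene. Friction and masses are not known exactly. Their poses are not given: they have to be found in the camera images.
- bottle_1: white opaque closed bottle standing upright: body 58 mm diameter, 85 mm high; on it a grey cylindrical cap, 38 mm diameter, from 85 to 122 mm height (its lowest 8 mm hidden by a sloped shoulder). Origin at the centre of its underside, z up. Weight unseen, anywhere from 120 to 600 g, mostly low down. Three to five bottles are present; absent ones have no pose.
- bottle_2: white opaque closed bottle standing upright: body 58 mm diameter, 85 mm high; on it a grey cylindrical cap, 38 mm diameter, from 85 to 122 mm height (its lowest 8 mm hidden by a sloped shoulder). Origin at the centre of its underside, z up. Weight unseen, anywhere from 120 to 600 g, mostly low down. Three to five bottles are present; absent ones have no pose.
- bottle_3: white opaque closed bottle standing upright: body 58 mm diameter, 85 mm high; on it a grey cylindrical cap, 38 mm diameter, from 85 to 122 mm height (its lowest 8 mm hidden by a sloped shoulder). Origin at the centre of its underside, z up. Weight unseen, anywhere from 120 to 600 g, mostly low down. Three to five bottles are present; absent ones have no pose.
- bottle_4: white opaque closed bottle standing upright: body 58 mm diameter, 85 mm high; on it a grey cylindrical cap, 38 mm diameter, from 85 to 122 mm height (its lowest 8 mm hidden by a sloped shoulder). Origin at the centre of its underside, z up. Weight unseen, anywhere from 120 to 600 g, mostly low down. Three to five bottles are present; absent ones have no pose.
- bottle_5: white opaque closed bottle standing upright: body 58 mm diameter, 85 mm high; on it a grey cylindrical cap, 38 mm diameter, from 85 to 122 mm height (its lowest 8 mm hidden by a sloped shoulder). Origin at the centre of its underside, z up. Weight unseen, anywhere from 120 to 600 g, mostly low down. Three to five bottles are present; absent ones have no pose.
- rack: fixed steel tray, 104 mm along x by 330 mm along y, floor 6 mm high, rims 50 mm high and 4 mm thick, open above; holds five bottles in a row along y, 62 mm apart; one may be in it at the start. A round 10 mm rail on two end posts runs along y in front of the tray, axis at x = -55 mm, 120 mm above the bench. Origin at the centre of its underside; the rail side (-x) faces the robot.
- rail_mid (a point): middle of the axis of the rack's front rail
- crate: fixed open grey plastic crate, 190 x 190 mm, 60 mm high, walls and floor 5 mm, slick inside; five bottles fit: four at 55 mm from its centre lines and one in the middle. Origin at the centre of its underside.
- shield: loose amber acrylic panel, 8 mm thick (its x), 160 mm wide (its y), 200 mm tall (its z), 310 g; origin at the centre of its lower edge face. At the start it stands upright in the holder.
- shield_top (a point): middle of the shield's upper edge, 200 mm above its origin along its z
- holder: fixed aluminium holder, 60 x 130 mm, with a slot 11 mm wide along its y between two 45 mm high walls; slot floor 6 mm above the bench. Origin at the centre of its underside.
- mixer: fixed blue bench mixer, 120 x 140 mm, 130 mm high with its round rubber cup; not needed. Origin at the centre of its underside.
- tape: bystander: roll of paper tape lying flat, 44 mm diameter, 20 mm high; origin under its centre
- beaker: bystander: open glass beaker, 70 mm diameter, 90 mm high; origin under its centre
- pen: bystander: marker pen lying flat, about 130 mm along its y, 16 mm thick; origin under it
- scissors: bystander: scissors lying flat, about 170 mm along their x, 12 mm high; origin under them
Things that resemble listed ones, but are neither listed nor needed, are in the scene too. Several things have the shape of the shield; the one meant has the colours described above. What is shaped like the bottle_4 but green is not meant.

How it is judged:
On the way, in this order (a step that is already met when the one before it is completed fails the run):
1. every bottle stands in its right place: heavy ones in the rack tray, light ones in the crate (((x of bottle_1 in the frame of rack between -0.05 and 0.05 m and y of bottle_1 in the frame of rack between -0.165 and 0.165 m and z of bottle_1 in the frame of rack below 0.02 m and contact force between bottle_1 and rack above 3.04 N) or (x of bottle_1 in the frame of crate between -0.09 and 0.09 m and y of bottle_1 in the frame of crate between -0.09 and 0.09 m and z of bottle_1 in the frame of crate below 0.02 m and contact force between bottle_1 and crate between 0.5 and 3.83 N)) and angle between each of bottle_1, bottle_2, bottle_3, bottle_4, bottle_5's own z axis and vertical below 0.2 rad and linear speed of each of bottle_1, bottle_2, bottle_3, bottle_4, bottle_5 below 0.03 m/s and ((x of bottle_2 in the frame of rack between -0.05 and 0.05 m and y of bottle_2 in the frame of rack between -0.165 and 0.165 m and z of bottle_2 in the frame of rack below 0.02 m and contact force between bottle_2 and rack above 3.04 N) or (x of bottle_2 in the frame of crate between -0.09 and 0.09 m and y of bottle_2 in the frame of crate between -0.09 and 0.09 m and z of bottle_2 in the frame of crate below 0.02 m and contact force between bottle_2 and crate between 0.5 and 3.83 N)) and ((x of bottle_3 in the frame of rack between -0.05 and 0.05 m and y of bottle_3 in the frame of rack between -0.165 and 0.165 m and z of bottle_3 in the frame of rack below 0.02 m and contact force between bottle_3 and rack above 3.04 N) or (x of bottle_3 in the frame of crate between -0.09 and 0.09 m and y of bottle_3 in the frame of crate between -0.09 and 0.09 m and z of bottle_3 in the frame of crate below 0.02 m and contact force between bottle_3 and crate between 0.5 and 3.83 N)) and ((x of bottle_4 in the frame of rack between -0.05 and 0.05 m and y of bottle_4 in the frame of rack between -0.165 and 0.165 m and z of bottle_4 in the frame of rack below 0.02 m and contact force between bottle_4 and rack above 3.04 N) or (x of bottle_4 in the frame of crate between -0.09 and 0.09 m and y of bottle_4 in the frame of crate between -0.09 and 0.09 m and z of bottle_4 in the frame of crate below 0.02 m and contact force between bottle_4 and crate between 0.5 and 3.83 N)) and ((x of bottle_5 in the frame of rack between -0.05 and 0.05 m and y of bottle_5 in the frame of rack between -0.165 and 0.165 m and z of bottle_5 in the frame of rack below 0.02 m and contact force between bottle_5 and rack above 3.04 N) or (x of bottle_5 in the frame of crate between -0.09 and 0.09 m and y of bottle_5 in the frame of crate between -0.09 and 0.09 m and z of bottle_5 in the frame of crate below 0.02 m and contact force between bottle_5 and crate between 0.5 and 3.83 N))), for 0.3 s.
2. the shield leans against the rack's front rail (angle between shield's own z axis and vertical between 0.1 and 0.65 rad and contact force between shield and rack above 0.1 N and height (world z) of shield below 0.012 m and x of shield in the frame of rack below -0.06 m and y of shield in the frame of rack between -0.045 and 0.045 m and angle between the y axis of shield and the y axis of rack, either way round below 0.2 rad and linear speed of shield below 0.02 m/s and contact force between shield and the fingers below 0.05 N), for 0.3 s.
At the end, for the whole second after the job is handed in: Bottles upright (0.2 rad) and still on the floor of the rack tray if over 350 g, else of the crate (310-390 g: either); shield released, lower edge on the bench, leaning on the rack tilted 0.10-0.65 rad, parallel to the rail within 0.2 rad, within 45 mm of its middle (all of step 1 and all of step 2); the robot touches nothing.
It fails at once if the tape, beaker, pen or scissors are moved more than 50 mm (distance of any of tape, beaker, pen, scissors from where it was at the start of the episode above 0.05 m).
It fails at once if the shield falls flat (angle between shield's own z axis and vertical above 1.2 rad).
It fails at once if the shield is slammed into the rack (over 60 N) (contact force between shield and rack above 60 N).
Of bottle_1, bottle_2, bottle_3, bottle_4, bottle_5 only 3 to 5 are there at a start; the rules pass over those that are not, and their reading is None.
At some moment in a run one of bottle_1, bottle_2, bottle_3, bottle_4, bottle_5 may be knocked a few centimetres aside while the robot is not near it.
It also fails if it takes over 210 s, if anything falls off the work surface, if the arm or the gripper's body presses on something with over 40 N, if the wrist force passes 120 N, or if a joint passes its speed limit or range.

### The arm

A 7-joint arm with a two-finger parallel gripper is mounted at the origin on the work surface. World frame = base frame: x ahead of the robot, y to its left, z up, the work surface at z = 0. Lengths are in m, angles in rad, forces in N, time in s.
With the tool pointing down it reaches from about 0.4 to 0.85 m from the base axis. Payload 4.5 kg.
Tool frame: the origin (TCP) lies midway between the tips of the shut fingers; the grasp point (between the pads) lies 19 mm behind it; z points along the fingers, y is the direction in which the jaws open and shut (so a half turn about z gives the same grasp; the last joint's range is limited). The gripper opens to 88 mm and grips with 3 to 60 N. Pads are 18 mm wide; open, the fingers measure 123 mm over their backs; the gripper's body (75 mm by 187 mm) begins 45 mm behind the grasp point.
Start: joints at [1.144, 0.689, -0.195, 1.565, 0.157, 0.902, -0.215], TCP at [0.278, -0.56, 0.239] pointing down, gripper open.
Joint ranges: [-3.01, 3.01], [-0.46, 2.08], [-1.47, 1.51], [0.13, 2.56], [-1, 4.14], [0.04, 2.09], [-2.66, 2.66]. Speed limits (rad/s): [2.57, 2.57, 3.14, 3.14, 3.14, 3.14, 3.14].

### API

Orientations are given as a unit quaternion [x, y, z, w].
In Python, from plant import r gives the robot as it stands.
- The arm moves only by the tool play_rows, never from a script. Its argument "targets" is a list of rows, each an object of numbers: "jaw": the closure, from 0 (fully open) to 1 (shut); "dx", "dy", "dz": the shift along the tool's x, y, z in m; "yaw": the turn about the tool's z in rad. A call has exactly 5 rows; each row shifts and turns the pose as measured when the row begins, along the tool's axes as they then stand; what a row does not reach is not made up. A row lasts 1/10 s, in which the tool goes at most 50 mm and 8.59 degrees, less where a joint would pass 70% of its speed; a pose out of reach is approached as far as the arm can. A call with a gripper value outside its range is refused whole. The fingers move at their own pace and stop on an object; "squeeze" is the grip in N (left out, the last holds). Time passes only in rows, so rows that do not move let the fingers close, or fill a call up. It gives the time, the measured TCP pose, the force and the opening at its end, in the units of the state.
- r.get_state(): the state, without advancing time (a new reading comes with each control period).
- r.snapshot(name): name is "scene" or "top"; returns a dict with "frame" (384x512x3 uint8, red, green, blue), "z_map" (384x512 float32, m along the optical axis (not along the pixel's ray), 0 where there is no reading), "mtx" (3x3 intrinsics, pixels), "position" and "orientation" of the camera in the world. Camera axes: x right, y up, looking along -z (the intrinsics and any distortion apply to the point x, -y, -z); pixel columns grow to the right and rows downward; lengths in m; the calibration is good to about 2 mm. A picture is of the moment at which its call begins.
- r.finish_job(): hands the job in, once; it reports no verdict.
The state is a dict: "clock": time; "q": joint angles; "qd": joint speeds; "joint_torque": joint torques, N m; "tool_pos": TCP position; "eef_rot": TCP orientation; "contact_force": force on the tool from outside, world axes, zero at the start; "moment": the same for the moment, N m; "opening": opening from 0.0 (shut) to 1.0 (fully open).
Only numpy, scipy, OpenCV 4.12 (cv2) and the standard library are available. Lean on these libraries where they do the work, as an engineer would, in place of code of your own. Each camera call takes 0.05 s, during which the arm holds its last target.

## Working session

There is one attempt and no reset: what is moved stays moved. The work goes in short steps, Python scripts to look and compute and a tool call to move; the robot and the scene stay as the last step left them, time stands still between calls to the robot, and variables do not carry over. Pictures are saved under pics/ and viewed, and the job is handed in when it is done.

Besides the shell and the picture viewer there is one more tool, called after "Call:" as a command line: name --argument value ..., lists and objects as JSON in quotes. play_rows: Moves the arm, as the interface text tells. Its arguments: {"type":"object","properties":{"targets":{"type":"array"},"squeeze":{"type":"number"}},"required":["targets"]}

```bash
ls; mkdir -p pics
cat > h.py <<'E'
import numpy as np, cv2
from plant import r
from scipy.spatial.transform import Rotation as R
def snap(n):
    s=r.snapshot(n); return s
def cloud(s):
    z=s['z_map']; K=s['mtx']; h,w=z.shape
    u,v=np.meshgrid(np.arange(w),np.arange(h))
    x=(u-K[0,2])/K[0,0]*z; y=(v-K[1,2])/K[1,1]*z
    P=np.stack([x,-y,-z],-1)
    o=s['orientation']
    M=R.from_quat(o).as_matrix() if np.size(o)==4 else np.array(o)
    W=P@M.T+np.array(s['position']); W[z==0]=np.nan
    return W
def save(n,f,sc=1.5):
    cv2.imwrite('pics/'+n,cv2.resize(cv2.cvtColor(f,cv2.COLOR_RGB2BGR),None,fx=sc,fy=sc,interpolation=cv2.INTER_CUBIC))
E
python3 - <<'E'
from h import *
for n in ['scene','top']:
    s=snap(n); save(n+'0.png',s['frame']); print(n,s['mtx'],s['position'],s['orientation'])
    np.savez('/tmp/'+n+'0.npz',**{k:np.array(v) for k,v in s.items()})
print(r.get_state())
E
```

```text
pics
scene [[348.39066245   0.         252.30120962]
 [  0.         348.39066245 197.96937109]
 [  0.           0.           1.        ]] [1.09425044 0.04520615 0.83241928] [0.24975803 0.23951622 0.64573007 0.68065085]
top [[453.69844131   0.         258.79334448]
 [  0.         453.69844131 190.64527665]
 [  0.           0.           1.        ]] [0.42007525 0.08052103 1.34582519] [-0.02094573  0.03418351  0.71367002 -0.69933388]
{'clock': 0.1, 'q': array([ 1.14380332,  0.68992799, -0.19456393,  1.56621234,  0.15731735,
        0.90252313, -0.21509097]), 'qd': array([-7.39463020e-05, -1.19609950e-03, -1.55465104e-03, -3.08545800e-03,
       -3.00579619e-05, -1.41139179e-04, -1.07275375e-03]), 'joint_torque': array([-3.05133144e-03, -5.28506792e+01, -1.27111696e+00, -1.53839046e+01,
       -5.24611725e-02,  2.05822762e-03,  2.91222943e-05]), 'tool_pos': array([ 0.27763821, -0.55931757,  0.23798134]), 'eef_rot': array([ 9.73561132e-01,  2.28425089e-01, -2.43114418e-04, -8.01439429e-04]), 'contact_force': array([ 0.66560852, -0.33698661,  0.49105491]), 'moment': array([-0.01634735, -0.02229174,  0.02891382]), 'opening': 0.9976751019514457}
```

View pics/scene0.png

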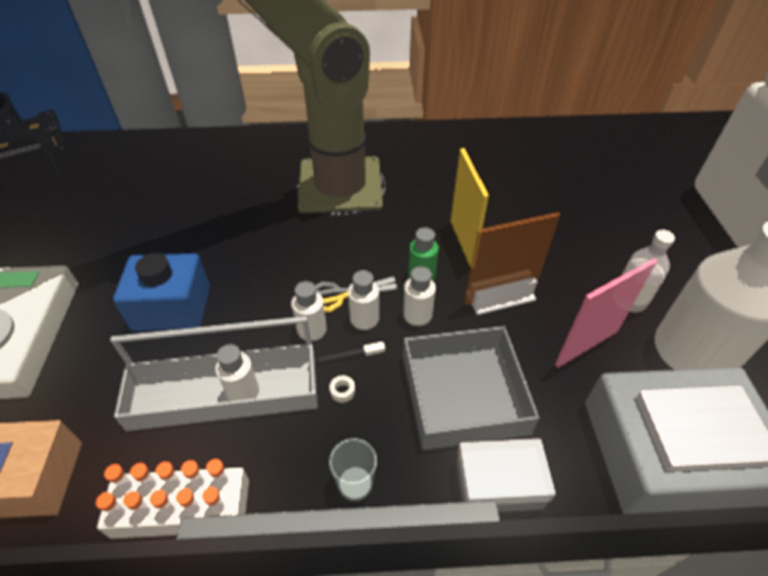

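View pics/top0.png

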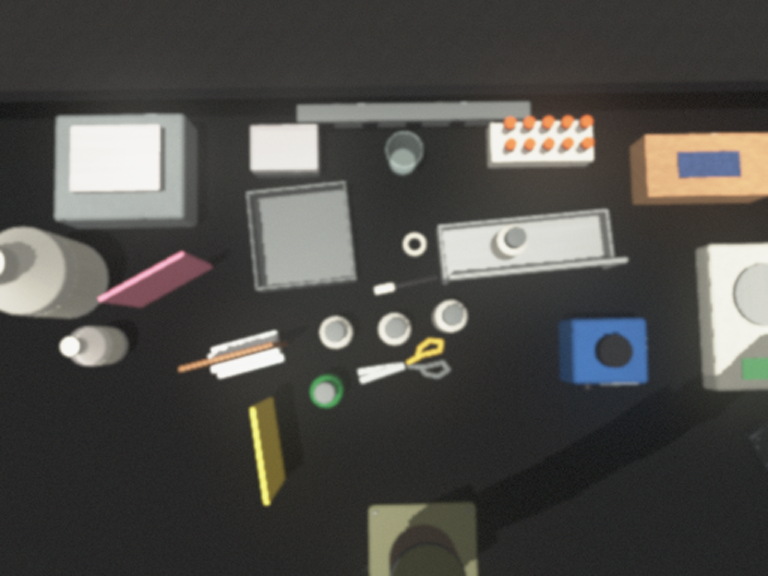

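Both pictures show three grey-capped white bottles on the bench (top view px 336,332; 394,328; 450,316) and one in the rack (513,240). Look-alikes are the green bottle (326,391) and the white-capped bottles on the left. The amber shield stands in the holder at about (230,355), while the yellow (265,450) and pink (155,280) panels are decoys.

Run:
```python
from h import *
D={n:dict(np.load(f'/tmp/{n}0.npz')) for n in ['scene','top']}
s=D['top'];W=cloud(s);f=s['frame']
Z=W[...,2]
# caps
m=((Z>0.105)&(Z<0.14)).astype(np.uint8)
n,l,st,c=cv2.connectedComponentsWithStats(m)
for i in range(1,n):
    if st[i,4]>60:
        w=W[l==i]; print(i,c[i]*1.5,st[i,4],np.round(np.nanmedian(w,0),4),np.round((np.nanmin(w,0)+np.nanmax(w,0))/2,4),np.round(np.nanmax(w,0)-np.nanmin(w,0),3), f[l==i].mean(0).astype(int))
def reg(x0,y0,x1,y1,zl,zh):
    sl=(slice(int(y0/1.5),int(y1/1.5)),slice(int(x0/1.5),int(x1/1.5)))
    w=W[sl].reshape(-1,3); return w[(w[:,2]>zl)&(w[:,2]<zh)]
def rect(name,w):
    q=cv2.minAreaRect((w[:,:2]*1000).astype(np.float32)); print(name,len(w),np.round(q[0],1),np.round(q[1],1),round(q[2],2),'z',np.round(np.median(w[:,2]),4))
rect('crate',reg(235,170,365,300,0.045,0.07))
rect('racktray',reg(430,195,640,290,0.04,0.06))
rect('rail',reg(430,195,640,290,0.11,0.135))
rect('shieldtop',reg(170,325,300,390,0.15,0.25))
rect('holder',reg(190,320,300,390,0.03,0.055))
print(np.nanmedian(W[200:250,60:80,2]), np.nanmedian(Z[240:250,50:100]))
rect('tape',reg(390,225,440,265,0.01,0.03));rect('beaker',reg(370,120,440,180,0.05,0.11))
rect('pen',reg(365,270,440,305,0.006,0.03));rect('sc',reg(350,330,460,390,0.004,0.03))
rect('mixer',reg(550,310,660,400,0.05,0.2))
rect('green',reg(300,370,350,415,0.1,0.2))
rect('yellow',reg(235,380,300,520,0.15,0.3)); rect('pink',reg(90,240,220,310,0.1,0.3))
```

```text
141 [115.52396878 157.99386845] 2691 [0.7589 0.5479 0.1204] [0.765  0.5519 0.1171] [0.132 0.173 0.024] [240 238 236]
233 [514.44705882 237.08823529] 170 [ 0.5994 -0.174   0.1278] [ 0.6008 -0.1751  0.1208] [0.037 0.037 0.028] [161 163 157]
235 [ 71.99491525 280.24576271] 295 [0.5327 0.6154 0.1234] [0.5469 0.642  0.1225] [0.143 0.076 0.035] [121 118 109]
236 [156.87096774 280.78225806] 186 [0.5322 0.472  0.1233] [0.5345 0.4724 0.1225] [0.081 0.14  0.035] [126  80  89]
237 [536.50568182 267.58636364] 440 [ 0.5435 -0.2122  0.1244] [ 0.5437 -0.214   0.1185] [0.035 0.327 0.026] [181 182 175]
238 [451.78481013 314.53481013] 158 [ 0.461  -0.0567  0.122 ] [ 0.4622 -0.0572  0.1181] [0.035 0.037 0.024] [169 172 165]
239 [393.92763158 327.81907895] 152 [0.439  0.0472 0.1225] [0.44   0.0481 0.1208] [0.035 0.035 0.017] [178 180 173]
241 [333.67307692 331.21153846] 156 [0.4357 0.157  0.1227] [0.4369 0.1558 0.12  ] [0.035 0.035 0.016] [182 184 177]
245 [ 90.60949868 345.11477573] 379 [0.4203 0.5846 0.1232] [0.4195 0.5953 0.1225] [0.067 0.061 0.035] [189 183 175]
252 [613.10176991 350.20685841] 452 [
[... 455 characters left out ...]
.4 190.6] 5.25 z 0.0591
racktray 408 [ 595.2 -211.6] [112.2 332.5] 4.61 z 0.0493
rail 602 [ 580.2 -211.3] [ 83.4 327.9] 4.6 z 0.1254
shieldtop 254 [398.  331.8] [  8.2 159.3] 13.98 z 0.2057
holder 340 [399.  328.8] [ 35.2 152.2] 14.01 z 0.0456
0.028382456782664933 0.0009123324111852682
tape 122 [610.5 -11.2] [45.7 71. ] 8.83 z 0.0199
beaker 375 [790.9  18.7] [134.3  99.4] 89.9 z 0.0703
pen 232 [519.9  28.7] [145.1  59.4] 88.68 z 0.0141
sc 713 [380.1  26.9] [212.3 114.2] 88.81 z 0.0082
mixer 2389 [ 386.3 -345.1] [141.4 129.8] 89.23 z 0.1005
green 167 [328.2 174.9] [35.9 35.7] 41.59 z 0.1223
yellow 450 [234.7 278.4] [159.5   9.4] 8.0 z 0.1957
pink 767 [534.5 473.6] [ 10.6 160.6] 28.67 z 0.1706
```

Run:
```python
from h import *
D={n:dict(np.load(f'/tmp/{n}0.npz')) for n in ['scene','top']}
for nm,s in D.items():
    W=cloud(s).reshape(-1,3); F=s['frame'].reshape(-1,3).astype(int)
    def box(x0,x1,y0,y1,z0,z1):
        m=(W[:,0]>x0)&(W[:,0]<x1)&(W[:,1]>y0)&(W[:,1]<y1)&(W[:,2]>z0)&(W[:,2]<z1); return W[m]
    def rect(name,w):
        q=cv2.minAreaRect((w[:,:2]*1000).astype(np.float32)); print(nm,name,len(w),np.round(q[0],1),np.round(q[1],1),round(q[2],2))
    w=box(.5,.62,-.39,-.04,.120,.131)
    # rail
    w=w[(w[:,0]<.57)]
    a=np.deg2rad(4.6); 
    l=cv2.fitLine((w[:,:2]).astype(np.float32),cv2.DIST_HUBER,0,.01,.01).ravel()
    t=(w[:,:2]-l[2:])@l[:2]; lo,hi=np.percentile(t,[.5,99.5]); print(nm,'rail',len(w),np.rad2deg(np.arctan2(l[1],l[0])),l[2:]+l[:2]*(lo+hi)/2,hi-lo)
    rect('crate',box(.5,.78,.1,.34,.055,.064))
    rect('tray',box(.48,.7,-.4,-.02,.046,.054))
    rect('shield',box(.34,.46,.23,.43,.15,.215))
    rect('shield hi',box(.34,.46,.23,.43,.20,.215))
    rect('holder',box(.34,.46,.23,.43,.035,.05))
    for c in [(.601,-.175),(.462,-.057),(.44,.048),(.436,.156)]:
        w=box(c[0]-.04,c[0]+.04,c[1]-.04,c[1]+.04,.116,.136); rect('cap',w)
for n in['top']:
    f=D[n]['frame']; save('crop_sh.png',f[200:300,110:310],4)
save('crop_rack.png',D['scene']['frame'][190:300,70:220],5)
```

```text
scene rail 471 -85.44881 [ 0.54414324 -0.21485569] 0.32184921811534317
scene crate 661 [649.6 223.3] [250.7 190.4] 5.38
scene tray 726 [ 571.5 -206.6] [158.  346.7] 5.4
scene shield 891 [396.1 330.8] [ 13.  161.3] 13.88
scene shield hi 206 [396.4 330.7] [ 12.2 158.1] 14.97
scene holder 297 [405.4 333. ] [ 20.  160.1] 12.32
scene cap 193 [ 600.1 -176.6] [36.3 35.5] 59.79
scene cap 127 [460.5 -58.7] [35.9 35.2] 17.98
scene cap 123 [439.9  47.4] [36.9 35.7] 16.03
scene cap 121 [435.2 155.4] [36.1 35.6] 27.26
top rail 417 -85.47492 [ 0.54360571 -0.21393546] 0.32290219288222033
top crate 478 [645.6 223.8] [237.6 189.9] 5.24
top tray 272 [ 573.7 -203.7] [155.1 349.8] 5.06
top shield 254 [398.  331.8] [  8.2 159.3] 13.98
top shield hi 208 [398.1 331.8] [  8.1 159.3] 13.98
top holder 312 [399.4 327.1] [ 35.2 144.2] 13.96
top cap 160 [ 600.5 -175.1] [34.8 37.1] 45.27
top cap 154 [462.2 -57.8] [35.6 35.3] 89.22
top cap 151 [440.1  48.2] [34.3 34.4] 43.66
top cap 153 [436.9 155.8] [35.  34.9] 88.8
```

View pics/crop_sh.png

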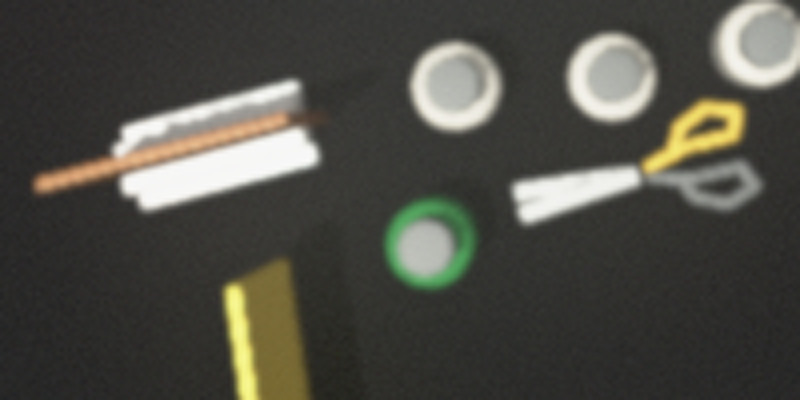

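View pics/crop_rack.png

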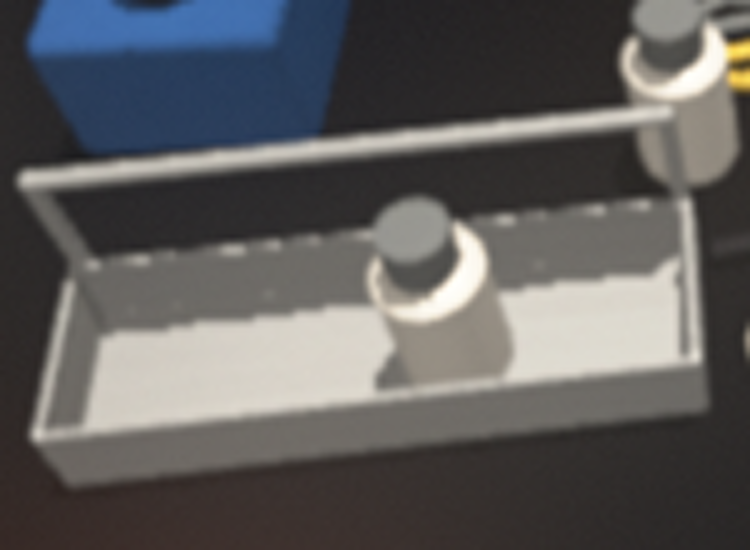

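```bash
cat >> h.py <<'E'
def ray(s,u,v,z):
    K=s['mtx'];M=R.from_quat(s['orientation']).as_matrix()
    d=M@np.array([(u-K[0,2])/K[0,0],-(v-K[1,2])/K[1,1],-1]);p=np.array(s['position'])
    return p+d*(z-p[2])/d[2]
def go(x,y,z,ydir=None):
    st=r.get_state(); M=R.from_quat(st['eef_rot']).as_matrix()
    d=M.T@(np.array([x,y,z])-st['tool_pos'])
    print('t',round(st['clock'],2),'pos',np.round(st['tool_pos'],4),'F',np.round(st['contact_force'],2),'op',round(st['opening'],3),'tool y ang',round(np.rad2deg(np.arctan2(M[1,1],M[0,1])),2),'tilt',round(M[2,2],5))
    print('need tool d',np.round(d,4))
    if ydir is not None:
        a=np.arctan2(M[1,1],M[0,1]); e=(ydir-a+np.pi/2)%np.pi-np.pi/2; print('yaw',round(-e,4))
E
python3 - <<'E'
from h import *
s=dict(np.load('/tmp/top0.npz'))
f=s['frame'];save('crop_cr.png',f[110:205,155:250],6)
P=[ray(s,u/1.5,v/1.5,.06) for u,v in [(247,190),(345,182),(355,280),(257,290)]]
print(np.round(P,3),np.mean(P,0))
go(.6,-.175,.3,np.deg2rad(4.5))
E
```

```text
[[0.709 0.321 0.06 ]
 [0.722 0.134 0.06 ]
 [0.533 0.118 0.06 ]
 [0.518 0.303 0.06 ]] [0.62038072 0.21907373 0.06      ]
t 0.1 pos [ 0.2776 -0.5593  0.238 ] F [ 0.67 -0.34  0.49] op 0.998 tool y ang -63.59 tilt -1.0
need tool d [ 0.4596 -0.2009 -0.0617]
yaw -1.1884
```

View pics/crop_cr.png

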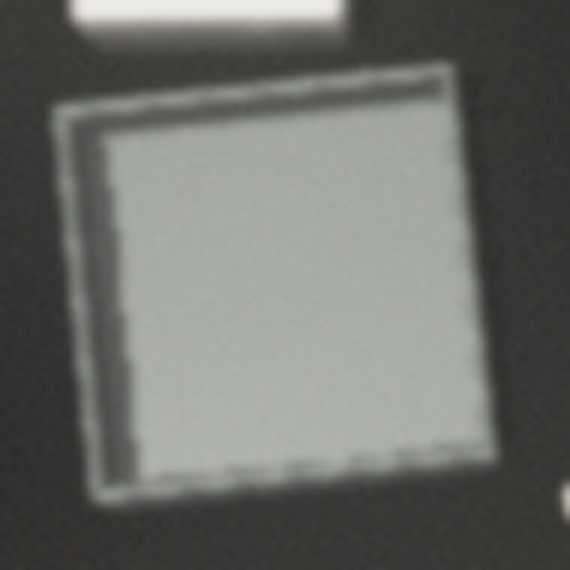

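The crop shows the empty crate with its rim corners clear. Its centre is about (0.62, 0.221) and its yaw about 5.3°. Next I turn the tool to line up with the rack.

Call:
play_rows --targets '[{"jaw":0.3,"yaw":-0.149,"dz":-0.012},{"jaw":0.3,"yaw":-0.149,"dz":-0.012},{"jaw":0.3,"yaw":-0.149,"dz":-0.012},{"jaw":0.3,"yaw":-0.149,"dz":-0.012},{"jaw":0.3,"yaw":-0.149,"dz":-0.012}]'

```text
invalid input
```

Call:
play_rows --targets '[{"jaw":0.3,"yaw":-0.149},{"jaw":0.3,"yaw":-0.149},{"jaw":0.3,"yaw":-0.149},{"jaw":0.3,"yaw":0},{"jaw":0.3,"yaw":0}]'

```text
invalid input
```

Run:
```python
from h import *
go(.6004,-.1755,.2,np.deg2rad(4.5))
```

```text
t 0.1 pos [ 0.2776 -0.5593  0.238 ] F [ 0.67 -0.34  0.49] op 0.998 tool y ang -63.59 tilt -1.0
need tool d [ 0.4598 -0.2001  0.0383]
yaw -1.1884
```

Call:
play_rows --targets '[{"jaw":0.3,"dx":0,"dy":0,"dz":-0.012,"yaw":-0.149},{"jaw":0.3,"dx":0,"dy":0,"dz":-0.012,"yaw":-0.149},{"jaw":0.3,"dx":0,"dy":0,"dz":-0.012,"yaw":-0.149},{"jaw":0.3,"dx":0,"dy":0,"dz":-0.012,"yaw":-0.149},{"jaw":0.3,"dx":0,"dy":0,"dz":-0.012,"yaw":-0.149}]' --squeeze 25

```text
clock: 0.6
tool_pos: [0.276, -0.5567, 0.2953]
eef_rot: [0.821, 0.571, -0.0, -0.006]
contact_force: [0.2, 0.7, 0.3]
opening: 0.697
```

Call:
play_rows --targets '[{"jaw":0.3,"dx":0,"dy":0,"dz":0,"yaw":-0.149},{"jaw":0.3,"dx":0,"dy":0,"dz":0,"yaw":-0.149},{"jaw":0.3,"dx":0,"dy":0,"dz":0,"yaw":-0.149},{"jaw":0.3,"dx":0,"dy":0,"dz":0,"yaw":0},{"jaw":0.3,"dx":0,"dy":0,"dz":0,"yaw":0}]'

```text
clock: 1.1
tool_pos: [0.2753, -0.5567, 0.2954]
eef_rot: [0.674, 0.739, 0.001, -0.006]
contact_force: [0.7, -0.1, 0.6]
opening: 0.697
```

Run:
```python
from h import *
go(.6004,-.1755,.2,np.deg2rad(4.5))
```

```text
t 1.1 pos [ 0.2753 -0.5567  0.2954] F [ 0.7  -0.15  0.6 ] op 0.697 tool y ang 5.29 tilt -0.99991
need tool d [0.3485 0.3595 0.097 ]
yaw 0.0137
```

Call:
play_rows --targets '[{"jaw":0.4,"dx":0.034,"dy":0.035,"dz":0,"yaw":0.0137},{"jaw":0.4,"dx":0.034,"dy":0.035,"dz":0,"yaw":0},{"jaw":0.4,"dx":0.034,"dy":0.035,"dz":0,"yaw":0},{"jaw":0.4,"dx":0.034,"dy":0.035,"dz":0,"yaw":0},{"jaw":0.4,"dx":0.034,"dy":0.035,"dz":0,"yaw":0}]'

```text
clock: 1.6
tool_pos: [0.4349, -0.3785, 0.2928]
eef_rot: [0.693, 0.721, -0.002, -0.007]
contact_force: [-0.1, -0.0, -0.7]
opening: 0.598
```

Call:
play_rows --targets '[{"jaw":0.4,"dx":0.034,"dy":0.035,"dz":0,"yaw":0},{"jaw":0.4,"dx":0.034,"dy":0.035,"dz":0,"yaw":0},{"jaw":0.4,"dx":0.034,"dy":0.035,"dz":0,"yaw":0},{"jaw":0.4,"dx":0.034,"dy":0.035,"dz":0,"yaw":0},{"jaw":0.4,"dx":0.03,"dy":0.03,"dz":0,"yaw":0}]'

```text
clock: 2.1
tool_pos: [0.6032, -0.1997, 0.2914]
eef_rot: [0.698, 0.716, -0.003, -0.007]
contact_force: [0.6, -0.5, 0.3]
opening: 0.598
```

Run:
```python
from h import *
go(.6004,-.1755,.16,np.deg2rad(4.5))
```

```text
t 2.1 pos [ 0.6032 -0.1997  0.2914] F [ 0.6  -0.46  0.31] op 0.598 tool y ang 1.43 tilt -0.99988
need tool d [ 0.0235 -0.0003  0.1316]
yaw -0.0535
```

Call:
play_rows --targets '[{"jaw":0.4,"dx":0.023,"dy":0,"dz":0.02,"yaw":-0.05},{"jaw":0.4,"dx":0,"dy":0,"dz":0.035,"yaw":0},{"jaw":0.4,"dx":0,"dy":0,"dz":0.035,"yaw":0},{"jaw":0.4,"dx":0,"dy":0,"dz":0.035,"yaw":0},{"jaw":0.4,"dx":0,"dy":0,"dz":0,"yaw":0}]'

```text
clock: 2.6
tool_pos: [0.6085, -0.1623, 0.1639]
eef_rot: [0.679, 0.734, 0.002, -0.006]
contact_force: [0.0, 0.6, -0.2]
opening: 0.598
```

Run:
```python
from h import *
go(.6004,-.1755,.106,np.deg2rad(4.5))
for n in ['scene','top']:
    s=snap(n); save(n+'1.png',s['frame'])
```

```text
t 2.6 pos [ 0.6085 -0.1623  0.1639] F [ 0.02  0.6  -0.23] op 0.598 tool y ang 4.43 tilt -0.99992
need tool d [-0.0131 -0.0087  0.0578]
yaw -0.0012
```

View pics/scene1.png

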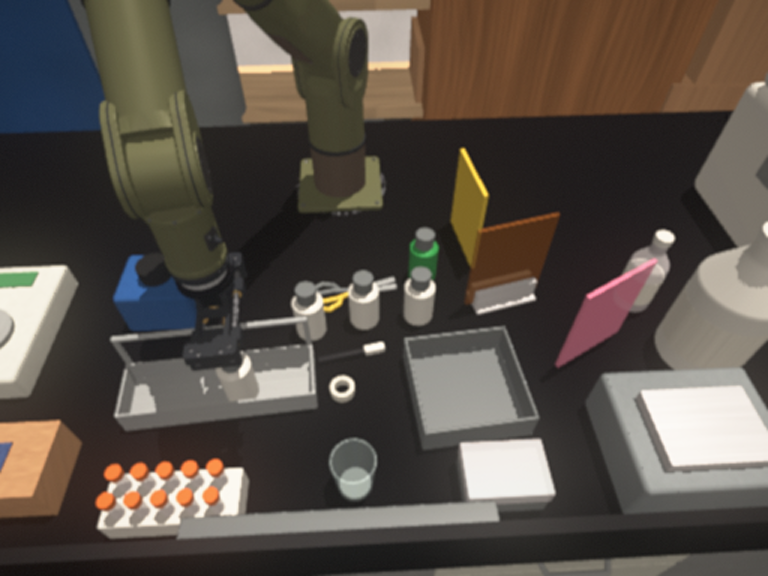

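Call:
play_rows --targets '[{"jaw":0.4,"dx":-0.013,"dy":-0.009,"dz":0,"yaw":0},{"jaw":0.4,"dx":0,"dy":0,"dz":0.01,"yaw":0},{"jaw":0.4,"dx":0,"dy":0,"dz":0,"yaw":0},{"jaw":0.4,"dx":0,"dy":0,"dz":0,"yaw":0},{"jaw":0.4,"dx":0,"dy":0,"dz":0,"yaw":0}]'

```text
clock: 3.2
tool_pos: [0.607, -0.18, 0.1646]
eef_rot: [0.681, 0.732, 0.007, 0.003]
contact_force: [0.7, -0.3, -0.2]
opening: 0.6
```

Run:
```python
from h import *
go(.6004,-.1755,.106,np.deg2rad(4.5))
```

```text
t 3.2 pos [ 0.607  -0.18    0.1646] F [ 0.74 -0.29 -0.15] op 0.6 tool y ang 4.1 tilt -0.99989
need tool d [ 0.0046 -0.0071  0.0585]
yaw -0.007
```

Run:
```python
from h import *
for i in range(5):
    s=r.get_state(); print(s['clock'],np.round(s['tool_pos'],4),np.round(s['eef_rot'],4),np.round(s['q'],4),np.round(s['contact_force'],2))
    snap('top')
```

```text
3.2 [ 0.607  -0.18    0.1646] [0.6813 0.7319 0.0067 0.0027] [ 0.4677  0.8145 -0.4587  1.6112  0.4493  0.8097 -0.1043] [ 0.74 -0.29 -0.15]
3.25 [ 0.6071 -0.18    0.1646] [0.6813 0.732  0.0067 0.0029] [ 0.4676  0.8145 -0.4586  1.6111  0.4494  0.8098 -0.1043] [-0.64 -0.57  0.25]
3.3 [ 0.6071 -0.1798  0.1645] [0.6812 0.7321 0.0067 0.0027] [ 0.4675  0.8147 -0.4586  1.6112  0.4494  0.8097 -0.1043] [0.98 1.35 0.14]
3.35 [ 0.607  -0.1797  0.1643] [0.6811 0.7321 0.0067 0.0026] [ 0.4673  0.8149 -0.4586  1.6113  0.4494  0.8096 -0.1043] [ 0.69  0.49 -0.5 ]
3.4 [ 0.607  -0.1796  0.1642] [0.6811 0.7322 0.0066 0.0025] [ 0.4672  0.815  -0.4586  1.6114  0.4495  0.8096 -0.1042] [ 0.01 -0.16 -0.13]
```

Call:
play_rows --targets '[{"jaw":0.4,"dx":0,"dy":0,"dz":0.02,"yaw":0},{"jaw":0.4,"dx":0,"dy":0,"dz":0,"yaw":0},{"jaw":0.4,"dx":0,"dy":0,"dz":0,"yaw":0},{"jaw":0.4,"dx":0,"dy":0,"dz":0,"yaw":0},{"jaw":0.4,"dx":0,"dy":0,"dz":0,"yaw":0}]'

```text
clock: 3.95
tool_pos: [0.6084, -0.1789, 0.1455]
eef_rot: [0.681, 0.732, 0.007, 0.003]
contact_force: [-0.0, -0.8, 0.1]
opening: 0.603
```

Run:
```python
from h import *
go(.6004,-.1755,.106,np.deg2rad(4.5))
```

```text
t 3.95 pos [ 0.6084 -0.1789  0.1455] F [-0.02 -0.78  0.13] op 0.603 tool y ang 4.18 tilt -0.99987
need tool d [ 0.0038 -0.0083  0.0394]
yaw -0.0055
```

Call:
play_rows --targets '[{"jaw":0.4,"dx":0.004,"dy":-0.008,"dz":0,"yaw":0},{"jaw":0.4,"dx":0,"dy":0,"dz":0,"yaw":0},{"jaw":0.4,"dx":0,"dy":0,"dz":0.014,"yaw":0},{"jaw":0.4,"dx":0,"dy":0,"dz":0.014,"yaw":0},{"jaw":0.4,"dx":0,"dy":0,"dz":0.01,"yaw":0}]'

```text
clock: 4.45
tool_pos: [0.6013, -0.1752, 0.1072]
eef_rot: [0.681, 0.732, 0.009, 0.005]
contact_force: [-0.3, 0.4, 0.3]
opening: 0.603
```

Run:
```python
from h import *
go(.6004,-.1755,.104,np.deg2rad(4.5))
```

```text
t 4.45 pos [ 0.6013 -0.1752  0.1072] F [-0.3   0.45  0.31] op 0.603 tool y ang 4.17 tilt -0.9998
need tool d [-0.0003 -0.001   0.0032]
yaw -0.0057
```

Call:
play_rows --targets '[{"jaw":0.6,"dx":0,"dy":0,"dz":0.002,"yaw":0},{"jaw":1,"dx":0,"dy":0,"dz":0,"yaw":0},{"jaw":1,"dx":0,"dy":0,"dz":0,"yaw":0},{"jaw":1,"dx":0,"dy":0,"dz":0,"yaw":0},{"jaw":1,"dx":0,"dy":0,"dz":0,"yaw":0}]' --squeeze 25

```text
clock: 4.95
tool_pos: [0.6, -0.1749, 0.1019]
eef_rot: [0.681, 0.732, 0.007, 0.003]
contact_force: [0.3, 0.0, -2.9]
opening: 0.423
```

Call:
play_rows --targets '[{"jaw":1,"dx":0,"dy":0,"dz":-0.015,"yaw":0},{"jaw":1,"dx":0,"dy":0,"dz":-0.02,"yaw":0},{"jaw":1,"dx":0,"dy":0,"dz":-0.02,"yaw":0},{"jaw":1,"dx":0,"dy":0,"dz":0,"yaw":0},{"jaw":1,"dx":0,"dy":0,"dz":0,"yaw":0}]'

```text
clock: 5.45
tool_pos: [0.5965, -0.1753, 0.1593]
eef_rot: [0.681, 0.732, 0.006, 0.001]
contact_force: [0.1, -0.5, -4.7]
opening: 0.422
```

```bash
cat >> h.py <<'E'
def weigh(n=24):
    F=[];q=[]
    for i in range(n):
        st=r.get_state(); F.append(st['contact_force']); q.append(st['joint_torque']); snap('top')
    F=np.array(F); print('F mean',F.mean(0).round(3),'sd',F.std(0).round(2),'mass g',-F.mean(0)[2]/9.81*1000,'+-',F.std(0)[2]/9.81*1000/n**.5)
E
python3 - <<'E'
from h import *
go(.6004,-.1755,.2,np.deg2rad(4.5)); weigh()
save('top2.png',snap('top')['frame'])
go(.6004,-.1755,.2,np.deg2rad(4.5))
E
```

```text
t 5.45 pos [ 0.5965 -0.1753  0.1593] F [ 0.13 -0.5  -4.71] op 0.422 tool y ang 4.19 tilt -0.99993
need tool d [-0.0002  0.0043 -0.0406]
yaw -0.0054
F mean [-0.172  0.174 -4.582] sd [0.55 0.5  0.52] mass g 467.08852109063463 +- 10.907394236001467
t 6.7 pos [ 0.5971 -0.1752  0.1592] F [-0.21 -0.01 -3.98] op 0.424 tool y ang 4.2 tilt -0.99993
need tool d [-0.0003  0.0037 -0.0408]
yaw -0.0053
```

Call:
play_rows --targets '[{"jaw":1,"dx":0,"dy":0,"dz":0.02,"yaw":0},{"jaw":1,"dx":0,"dy":0,"dz":0.02,"yaw":0},{"jaw":1,"dx":0,"dy":0,"dz":0.01,"yaw":0},{"jaw":1,"dx":0,"dy":0,"dz":0,"yaw":0},{"jaw":1,"dx":0,"dy":0,"dz":0,"yaw":0}]'

```text
clock: 7.2
tool_pos: [0.5991, -0.175, 0.1091]
eef_rot: [0.681, 0.732, 0.007, 0.003]
contact_force: [0.7, -0.2, -3.6]
opening: 0.425
```

Run:
```python
from h import *
go(.6004,-.1755,.102,np.deg2rad(4.5))
```

```text
t 7.2 pos [ 0.5991 -0.175   0.1091] F [ 0.7  -0.2  -3.58] op 0.425 tool y ang 4.18 tilt -0.99989
need tool d [-0.0006  0.0012  0.0071]
yaw -0.0056
```

Call:
play_rows --targets '[{"jaw":1,"dx":0,"dy":0,"dz":0.005,"yaw":0},{"jaw":1,"dx":0,"dy":0,"dz":0.002,"yaw":0},{"jaw":0.4,"dx":0,"dy":0,"dz":0,"yaw":0},{"jaw":0.4,"dx":0,"dy":0,"dz":0,"yaw":0},{"jaw":0.4,"dx":0,"dy":0,"dz":0,"yaw":0}]'

```text
clock: 7.7
tool_pos: [0.6029, -0.1752, 0.1058]
eef_rot: [0.681, 0.732, 0.009, 0.006]
contact_force: [0.3, 0.0, -0.4]
opening: 0.6
```

Call:
play_rows --targets '[{"jaw":0.4,"dx":0,"dy":0,"dz":-0.03,"yaw":0},{"jaw":0.4,"dx":0,"dy":0,"dz":-0.03,"yaw":0},{"jaw":0.4,"dx":0,"dy":0,"dz":-0.03,"yaw":0},{"jaw":0.4,"dx":0,"dy":0,"dz":-0.03,"yaw":0},{"jaw":0.4,"dx":0,"dy":0,"dz":0,"yaw":0}]'

```text
clock: 8.2
tool_pos: [0.6018, -0.1755, 0.2326]
eef_rot: [0.681, 0.732, 0.011, 0.008]
contact_force: [0.7, 0.3, -0.7]
opening: 0.598
```

Run:
```python
from h import *
go(.461,-.058,.16,np.deg2rad(4.5))
weigh(12)
```

```text
t 8.2 pos [ 0.6018 -0.1755  0.2326] F [ 0.72  0.28 -0.73] op 0.598 tool y ang 4.19 tilt -0.99965
need tool d [ 0.1272 -0.1337  0.0695]
yaw -0.0054
F mean [ 0.169 -0.119 -0.195] sd [0.44 0.46 0.49] mass g 19.927611909933805 +- 14.335446284058971
```

Call:
play_rows --targets '[{"jaw":0.3,"dx":0.032,"dy":-0.033,"dz":0,"yaw":0},{"jaw":0.3,"dx":0.032,"dy":-0.033,"dz":0,"yaw":0},{"jaw":0.3,"dx":0.032,"dy":-0.033,"dz":0.01,"yaw":0},{"jaw":0.3,"dx":0.025,"dy":-0.028,"dz":0.01,"yaw":0},{"jaw":0.3,"dx":0,"dy":0,"dz":0.01,"yaw":0}]'

```text
clock: 9.3
tool_pos: [0.4613, -0.0608, 0.1949]
eef_rot: [0.682, 0.731, 0.01, 0.005]
contact_force: [0.3, -0.5, -0.0]
opening: 0.697
```

Run:
```python
from h import *
go(.461,-.058,.15,np.deg2rad(4.5))
s=snap('top'); save('top3.png',s['frame'])
s=snap('scene'); save('scene3.png',s['frame'])
go(.461,-.058,.15,np.deg2rad(4.5))
```

```text
t 9.3 pos [ 0.4613 -0.0608  0.1949] F [ 0.28 -0.54 -0.04] op 0.697 tool y ang 4.0 tilt -0.99973
need tool d [ 0.0026 -0.0011  0.0449]
yaw -0.0088
t 9.4 pos [ 0.4646 -0.0631  0.1944] F [ 0.32 -0.92 -0.08] op 0.701 tool y ang 3.79 tilt -0.99969
need tool d [ 0.0051 -0.0043  0.0443]
yaw -0.0123
```

View pics/scene3.png

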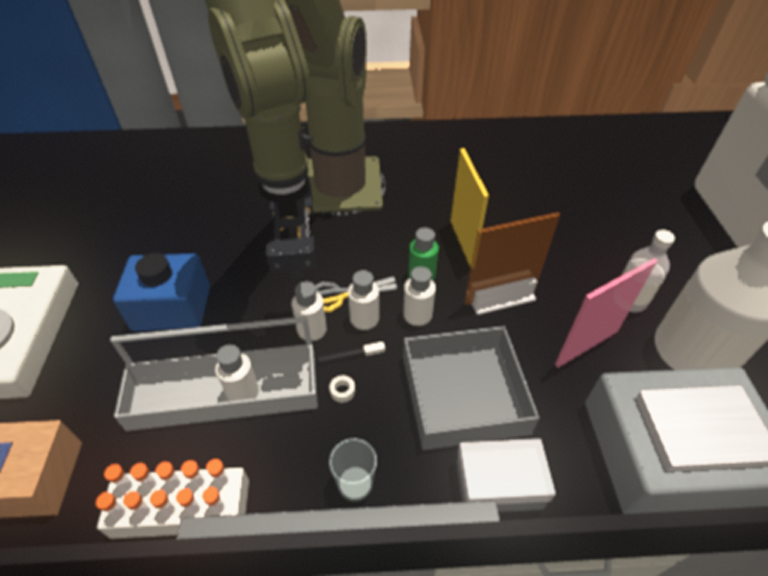

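The rack bottle stands upright at (236,372), and the bench bottles are unchanged at (309,312), (364,300) and (419,297). I go down on the first one.

Call:
play_rows --targets '[{"jaw":0.3,"dx":0.004,"dy":-0.003,"dz":0.02,"yaw":-0.01},{"jaw":0.3,"dx":0,"dy":0,"dz":0.02,"yaw":0},{"jaw":0.3,"dx":0,"dy":0,"dz":0,"yaw":0},{"jaw":0.3,"dx":0,"dy":0,"dz":0,"yaw":0},{"jaw":0.3,"dx":0,"dy":0,"dz":0,"yaw":0}]'

```text
clock: 9.9
tool_pos: [0.4689, -0.0612, 0.1558]
eef_rot: [0.681, 0.732, 0.014, 0.01]
contact_force: [0.8, 0.8, 0.5]
opening: 0.698
```

Run:
```python
from h import *
go(.461,-.058,.097,np.deg2rad(4.5))
```

```text
t 9.9 pos [ 0.4689 -0.0612  0.1558] F [0.84 0.85 0.54] op 0.698 tool y ang 4.1 tilt -0.99942
need tool d [ 0.0036 -0.0096  0.0585]
yaw -0.0071
```

Call:
play_rows --targets '[{"jaw":0.3,"dx":0.003,"dy":-0.01,"dz":0.01,"yaw":0},{"jaw":0.3,"dx":0,"dy":-0.001,"dz":0.015,"yaw":0},{"jaw":0.3,"dx":0,"dy":0,"dz":0.015,"yaw":0},{"jaw":0.3,"dx":0,"dy":0,"dz":0.01,"yaw":0},{"jaw":0.3,"dx":0,"dy":0,"dz":0,"yaw":0}]'

```text
clock: 10.4
tool_pos: [0.465, -0.0603, 0.1087]
eef_rot: [0.683, 0.73, 0.018, 0.015]
contact_force: [0.6, -0.4, 1.0]
opening: 0.701
```

Run:
```python
from h import *
go(.461,-.058,.097,np.deg2rad(4.5))
```

```text
t 10.4 pos [ 0.465  -0.0603  0.1087] F [ 0.6  -0.36  0.98] op 0.701 tool y ang 3.85 tilt -0.99892
need tool d [ 0.0025 -0.0043  0.0115]
yaw -0.0114
```

Call:
play_rows --targets '[{"jaw":0.3,"dx":0.002,"dy":-0.004,"dz":0.0,"yaw":0},{"jaw":0.3,"dx":0,"dy":0,"dz":0.0,"yaw":0},{"jaw":0.3,"dx":0,"dy":0,"dz":0.0,"yaw":0},{"jaw":0.3,"dx":0,"dy":0,"dz":0.0,"yaw":0},{"jaw":0.3,"dx":0,"dy":0,"dz":0,"yaw":0}]'

```text
clock: 10.9
tool_pos: [0.4626, -0.0588, 0.1113]
eef_rot: [0.683, 0.73, 0.02, 0.017]
contact_force: [-0.3, 0.8, 0.3]
opening: 0.702
```

Run:
```python
from h import *
go(.461,-.058,.097,np.deg2rad(4.5))
s=r.get_state(); print(R.from_quat(s['eef_rot']).as_matrix()[:,2], s['q'])
snap('top')
s=r.get_state(); print(s['q'])
```

```text
t 10.9 pos [ 0.4626 -0.0588  0.1113] F [-0.33  0.77  0.31] op 0.702 tool y ang 3.78 tilt -0.99866
need tool d [ 0.0009 -0.0022  0.0142]
yaw -0.0126
[ 0.05148787  0.0054494  -0.99865875] [ 0.1733303   0.71678804 -0.22440608  2.19077864  0.63301158  0.23971896
 -0.54286631]
[ 0.17329611  0.71680372 -0.22432804  2.19074867  0.63302131  0.23966708
 -0.54289406]
```

Call:
play_rows --targets '[{"jaw":0.3,"dx":0.001,"dy":-0.003,"dz":0.012,"yaw":-0.01},{"jaw":0.7,"dx":0,"dy":0,"dz":0.003,"yaw":0},{"jaw":1,"dx":0,"dy":0,"dz":0.0,"yaw":0},{"jaw":1,"dx":0,"dy":0,"dz":0.0,"yaw":0},{"jaw":1,"dx":0,"dy":0,"dz":0,"yaw":0}]'

```text
clock: 11.45
tool_pos: [0.4609, -0.0582, 0.0965]
eef_rot: [0.68, 0.733, 0.02, 0.018]
contact_force: [-0.7, -0.6, -1.8]
opening: 0.428
```

Run:
```python
from h import *
go(.461,-.058,.097,np.deg2rad(4.5))
s=r.get_state(); print(R.from_quat(s['eef_rot']).as_matrix()[:,2], s['q'])
```

```text
t 11.45 pos [ 0.4609 -0.0582  0.0965] F [-0.67 -0.64 -1.83] op 0.428 tool y ang 4.32 tilt -0.9986
need tool d [ 0.0002  0.0001 -0.0005]
yaw -0.0032
[ 0.05262231  0.00517247 -0.99860109] [ 0.13968273  0.74510238 -0.17391184  2.20626639  0.66037954  0.18268193
 -0.55960975]
```

Gripped. I lift it and weigh it.

Call:
play_rows --targets '[{"jaw":1,"dx":0,"dy":0,"dz":-0.02,"yaw":0},{"jaw":1,"dx":0,"dy":0,"dz":-0.03,"yaw":0},{"jaw":1,"dx":0,"dy":0,"dz":-0.03,"yaw":0},{"jaw":1,"dx":0,"dy":0,"dz":-0.03,"yaw":0},{"jaw":1,"dx":0,"dy":0,"dz":0,"yaw":0}]'

```text
clock: 11.95
tool_pos: [0.4534, -0.0588, 0.2094]
eef_rot: [0.68, 0.733, 0.018, 0.016]
contact_force: [1.2, -0.0, -2.9]
opening: 0.429
```

```bash
cat >> h.py <<'E'
A=np.deg2rad(4.54); RO=np.array([.5986,-.2100])
def rack(x,y): return RO+np.array([x*np.cos(A)-y*np.sin(A),x*np.sin(A)+y*np.cos(A)])
C=np.deg2rad(5.3); CO=np.array([.620,.221])
def crate(x,y): return CO+np.array([x*np.cos(C)-y*np.sin(C),x*np.sin(C)+y*np.cos(C)])
def tz(): print('toolz',R.from_quat(r.get_state()['eef_rot']).as_matrix()[:,2].round(3))
E
python3 - <<'E'
from h import *
weigh(20); tz()
print(rack(0,100),rack(0,-34),rack(0,-98),crate(-.05,-.05))
go(*rack(0.002,.100),.24,np.deg2rad(4.5))
go(*crate(-.05,-.05),.24,np.deg2rad(4.5))
E
```

```text
F mean [ 0.019 -0.124 -2.482] sd [0.52 0.39 0.38] mass g 252.9694105815453 +- 8.743453165713284
toolz [ 0.041  0.005 -0.999]
[-7.31690561 99.4762316 ] [  3.28987191 -34.10331874] [  8.3557955  -97.90250697] [0.57483229 0.16659524]
t 12.95 pos [ 0.4518 -0.0587  0.2066] F [ 0.29 -0.23 -3.27] op 0.423 tool y ang 4.38 tilt -0.99914
need tool d [-0.062   0.1378 -0.0278]
yaw -0.0021
t 12.95 pos [ 0.4518 -0.0587  0.2066] F [ 0.29 -0.23 -3.27] op 0.423 tool y ang 4.38 tilt -0.99914
need tool d [ 0.2153  0.1411 -0.0272]
yaw -0.0021
```

Call:
play_rows --targets '[{"jaw":1,"dx":0,"dy":0.015,"dz":-0.03,"yaw":0},{"jaw":1,"dx":0.015,"dy":0.03,"dz":0,"yaw":0},{"jaw":1,"dx":0.035,"dy":0.03,"dz":0,"yaw":0},{"jaw":1,"dx":0.04,"dy":0.025,"dz":0,"yaw":0},{"jaw":1,"dx":0.04,"dy":0.02,"dz":0,"yaw":0}]'

```text
clock: 13.45
tool_pos: [0.5606, 0.0728, 0.2404]
eef_rot: [0.686, 0.728, 0.01, 0.013]
contact_force: [0.8, -0.1, -3.8]
opening: 0.423
```

Call:
play_rows --targets '[{"jaw":1,"dx":0.03,"dy":0.01,"dz":0,"yaw":0},{"jaw":1,"dx":0.02,"dy":0,"dz":0,"yaw":0},{"jaw":1,"dx":0.01,"dy":0,"dz":0,"yaw":0},{"jaw":1,"dx":0,"dy":0,"dz":0,"yaw":0},{"jaw":1,"dx":0,"dy":0,"dz":0,"yaw":0}]'

```text
clock: 13.95
tool_pos: [0.5682, 0.1435, 0.2399]
eef_rot: [0.683, 0.731, 0.013, 0.012]
contact_force: [0.1, 0.5, -3.4]
opening: 0.423
```

Run:
```python
from h import *
tz()
go(*crate(-.05,-.05),.11,np.deg2rad(4.5))
```

```text
toolz [ 0.035  0.002 -0.999]
t 13.95 pos [0.5682 0.1435 0.2399] F [ 0.12  0.47 -3.39] op 0.423 tool y ang 3.89 tilt -0.99939
need tool d [0.0226 0.0036 0.1301]
yaw -0.0107
```

Call:
play_rows --targets '[{"jaw":1,"dx":0.01,"dy":0.002,"dz":0.01,"yaw":0},{"jaw":1,"dx":0.01,"dy":0.002,"dz":0.02,"yaw":0},{"jaw":1,"dx":0.003,"dy":0,"dz":0.01,"yaw":0},{"jaw":1,"dx":0,"dy":0,"dz":0,"yaw":0},{"jaw":1,"dx":0,"dy":0,"dz":0,"yaw":0}]'

```text
clock: 14.45
tool_pos: [0.5729, 0.161, 0.1972]
eef_rot: [0.686, 0.728, 0.011, 0.013]
contact_force: [0.5, -0.1, -2.5]
opening: 0.43
```

Run:
```python
from h import *
weigh(30);tz()
go(*crate(-.05,-.05),.11,np.deg2rad(4.5))
```

```text
F mean [ 0.157 -0.038 -2.507] sd [0.58 0.33 0.44] mass g 255.5834636871064 +- 8.21883534574412
toolz [ 0.035 -0.002 -0.999]
t 15.95 pos [0.5729 0.1618 0.1974] F [-0.06  0.29 -3.05] op 0.43 tool y ang 3.43 tilt -0.9994
need tool d [ 0.005  -0.0008  0.0874]
yaw -0.0188
```

Call:
play_rows --targets '[{"jaw":1,"dx":0.005,"dy":-0.002,"dz":0.02,"yaw":-0.01},{"jaw":1,"dx":0,"dy":0,"dz":0.025,"yaw":0},{"jaw":1,"dx":0,"dy":0,"dz":0.025,"yaw":0},{"jaw":1,"dx":0,"dy":0,"dz":0.012,"yaw":0},{"jaw":1,"dx":0,"dy":0,"dz":0,"yaw":0}]'

```text
clock: 16.45
tool_pos: [0.5756, 0.1675, 0.1144]
eef_rot: [0.682, 0.731, 0.013, 0.014]
contact_force: [-0.6, -0.1, -2.6]
opening: 0.424
```

Run:
```python
from h import *
tz()
go(*crate(-.05,-.05),.102,np.deg2rad(4.5))
```

```text
toolz [ 0.039 -0.    -0.999]
t 16.45 pos [0.5756 0.1675 0.1144] F [-0.56 -0.12 -2.62] op 0.424 tool y ang 3.98 tilt -0.99924
need tool d [-0.0008 -0.0013  0.0123]
yaw -0.0091
```

Call:
play_rows --targets '[{"jaw":1,"dx":0,"dy":0,"dz":0.006,"yaw":0},{"jaw":1,"dx":0,"dy":0,"dz":0.005,"yaw":0},{"jaw":1,"dx":0,"dy":0,"dz":0.002,"yaw":0},{"jaw":0.4,"dx":0,"dy":0,"dz":0,"yaw":0},{"jaw":0.4,"dx":0,"dy":0,"dz":0,"yaw":0}]'

```text
clock: 16.95
tool_pos: [0.5788, 0.1688, 0.104]
eef_rot: [0.682, 0.731, 0.016, 0.016]
contact_force: [0.9, -0.4, -0.1]
opening: 0.578
```

Call:
play_rows --targets '[{"jaw":0.4,"dx":0,"dy":0,"dz":-0.02,"yaw":0},{"jaw":0.4,"dx":0,"dy":0,"dz":-0.03,"yaw":0},{"jaw":0.4,"dx":0,"dy":0,"dz":-0.03,"yaw":0},{"jaw":0.4,"dx":0,"dy":0,"dz":-0.03,"yaw":0},{"jaw":0.4,"dx":0,"dy":0,"dz":0,"yaw":0}]'

```text
clock: 17.45
tool_pos: [0.5751, 0.1697, 0.2208]
eef_rot: [0.682, 0.731, 0.019, 0.017]
contact_force: [0.5, 1.3, 0.3]
opening: 0.6
```

Run:
```python
from h import *
tz()
s=snap('scene'); save('scene4.png',s['frame'])
go(.4395,.0478,.16,np.deg2rad(4.5))
```

```text
toolz [ 0.05   0.005 -0.999]
t 17.5 pos [0.5741 0.1689 0.2189] F [ 0.12 -0.42  0.27] op 0.599 tool y ang 3.97 tilt -0.99887
need tool d [-0.1115 -0.1453  0.0521]
yaw -0.0093
```

View pics/scene4.png

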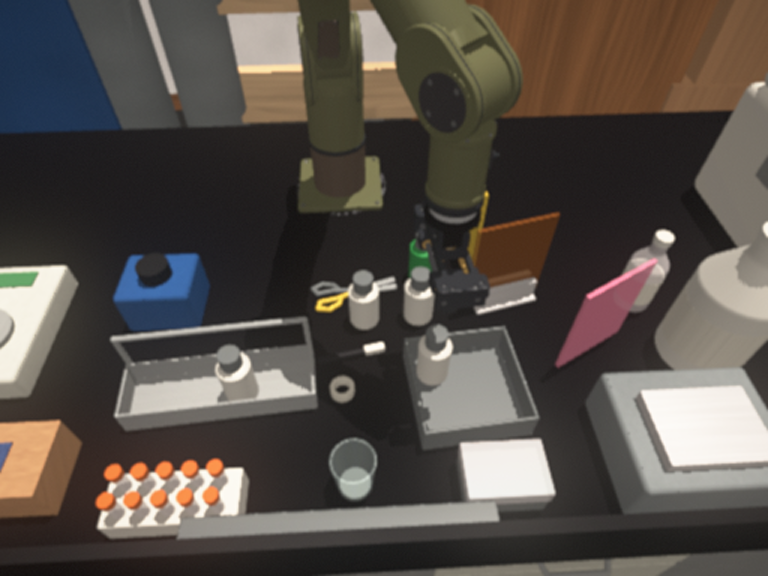

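The bottle stands upright in the crate at (434,358). Next is the middle bench bottle at (364,300).

Call:
play_rows --targets '[{"jaw":0.3,"dx":-0.025,"dy":-0.03,"dz":0,"yaw":0},{"jaw":0.3,"dx":-0.03,"dy":-0.038,"dz":0,"yaw":0},{"jaw":0.3,"dx":-0.028,"dy":-0.036,"dz":0,"yaw":0},{"jaw":0.3,"dx":-0.017,"dy":-0.025,"dz":0,"yaw":0},{"jaw":0.3,"dx":-0.008,"dy":-0.01,"dz":0,"yaw":0}]'

```text
clock: 18.0
tool_pos: [0.4374, 0.0491, 0.2085]
eef_rot: [0.682, 0.731, 0.017, 0.014]
contact_force: [0.2, -0.2, -0.7]
opening: 0.697
```

Call:
play_rows --targets '[{"jaw":0.3,"dx":0,"dy":0,"dz":0.01,"yaw":0},{"jaw":0.3,"dx":0,"dy":0,"dz":0.02,"yaw":0},{"jaw":0.3,"dx":0,"dy":0,"dz":0.01,"yaw":0},{"jaw":0.3,"dx":0,"dy":0,"dz":0,"yaw":0},{"jaw":0.3,"dx":0,"dy":0,"dz":0,"yaw":0}]'

```text
clock: 18.5
tool_pos: [0.4341, 0.0453, 0.1652]
eef_rot: [0.683, 0.73, 0.014, 0.013]
contact_force: [0.3, 1.5, 0.2]
opening: 0.7
```

Run:
```python
from h import *
tz()
go(.4395,.0478,.097,np.deg2rad(4.5))
```

```text
toolz [ 0.037  0.002 -0.999]
t 18.5 pos [0.4341 0.0453 0.1652] F [0.27 1.5  0.18] op 0.7 tool y ang 3.85 tilt -0.9993
need tool d [0.0022 0.003  0.0683]
yaw -0.0113
```

Call:
play_rows --targets '[{"jaw":0.3,"dx":0.002,"dy":0.002,"dz":0.015,"yaw":-0.01},{"jaw":0.3,"dx":0,"dy":0,"dz":0.015,"yaw":0},{"jaw":0.3,"dx":0,"dy":0,"dz":0.012,"yaw":0},{"jaw":0.3,"dx":0,"dy":0,"dz":0,"yaw":0},{"jaw":0.3,"dx":0,"dy":0,"dz":0,"yaw":0}]'

```text
clock: 19.0
tool_pos: [0.4394, 0.0484, 0.1239]
eef_rot: [0.679, 0.734, 0.016, 0.014]
contact_force: [0.1, 0.3, -0.0]
opening: 0.701
```

Run:
```python
from h import *
tz()
go(.4395,.0478,.097,np.deg2rad(4.5))
```

```text
toolz [ 0.041  0.004 -0.999]
t 19.0 pos [0.4394 0.0484 0.1239] F [ 0.06  0.34 -0.01] op 0.701 tool y ang 4.44 tilt -0.99914
need tool d [-0.0006 -0.0011  0.0268]
yaw -0.001
```

Call:
play_rows --targets '[{"jaw":0.3,"dx":0,"dy":-0.001,"dz":0.012,"yaw":0},{"jaw":0.3,"dx":0,"dy":-0.001,"dz":0.012,"yaw":0},{"jaw":0.6,"dx":0,"dy":0,"dz":0.003,"yaw":0},{"jaw":1,"dx":0,"dy":0,"dz":0,"yaw":0},{"jaw":1,"dx":0,"dy":0,"dz":0,"yaw":0}]'

```text
clock: 19.5
tool_pos: [0.4409, 0.0489, 0.0996]
eef_rot: [0.679, 0.733, 0.019, 0.015]
contact_force: [-1.7, -0.4, 1.5]
opening: 0.449
```

Call:
play_rows --targets '[{"jaw":1,"dx":0,"dy":0,"dz":0,"yaw":0},{"jaw":1,"dx":0,"dy":0,"dz":0,"yaw":0},{"jaw":1,"dx":0,"dy":0,"dz":-0.015,"yaw":0},{"jaw":1,"dx":0,"dy":0,"dz":-0.02,"yaw":0},{"jaw":1,"dx":0,"dy":0,"dz":-0.02,"yaw":0}]'

```text
clock: 20.0
tool_pos: [0.4362, 0.0479, 0.1546]
eef_rot: [0.679, 0.734, 0.016, 0.014]
contact_force: [-0.1, 0.2, -4.9]
opening: 0.427
```

Call:
play_rows --targets '[{"jaw":1,"dx":0,"dy":0,"dz":-0.03,"yaw":0},{"jaw":1,"dx":0,"dy":0,"dz":-0.03,"yaw":0},{"jaw":1,"dx":0,"dy":0,"dz":-0.02,"yaw":0},{"jaw":1,"dx":0,"dy":0,"dz":0,"yaw":0},{"jaw":1,"dx":0,"dy":0,"dz":0,"yaw":0}]'

```text
clock: 20.5
tool_pos: [0.431, 0.0459, 0.2387]
eef_rot: [0.68, 0.733, 0.015, 0.014]
contact_force: [-0.0, -0.6, -5.6]
opening: 0.425
```

Run:
```python
from h import *
tz();weigh(24)
go(*rack(0,-.034),.24,np.deg2rad(4.5))
go(*crate(.05,-.05),.24,np.deg2rad(4.5))
```

```text
toolz [ 0.04   0.004 -0.999]
F mean [ 0.143  0.076 -4.428] sd [0.45 0.55 0.64] mass g 451.40074673911573 +- 13.289602793023416
t 21.7 pos [0.4315 0.0465 0.2391] F [ 0.35  0.29 -4.78] op 0.425 tool y ang 4.34 tilt -0.99916
need tool d [-0.3024  0.1473  0.0047]
yaw -0.0028
t 21.7 pos [0.4315 0.0465 0.2391] F [ 0.35  0.29 -4.78] op 0.425 tool y ang 4.34 tilt -0.99916
need tool d [0.1105 0.2518 0.0095]
yaw -0.0028
```

Run:
```python
from h import *
go(*rack(0.002,.102),.26,np.deg2rad(4.5))
```

```text
t 21.7 pos [0.4315 0.0465 0.2391] F [ 0.35  0.29 -4.78] op 0.425 tool y ang 4.34 tilt -0.99916
need tool d [-0.1664  0.1496 -0.015 ]
yaw -0.0028
```

Call:
play_rows --targets '[{"jaw":1,"dx":-0.02,"dy":0.018,"dz":-0.015,"yaw":0},{"jaw":1,"dx":-0.03,"dy":0.027,"dz":-0.003,"yaw":0},{"jaw":1,"dx":-0.034,"dy":0.03,"dz":0,"yaw":0},{"jaw":1,"dx":-0.032,"dy":0.028,"dz":0,"yaw":0},{"jaw":1,"dx":-0.025,"dy":0.022,"dz":0,"yaw":0}]'

```text
clock: 22.2
tool_pos: [0.567, -0.0838, 0.2624]
eef_rot: [0.675, 0.738, 0.015, 0.012]
contact_force: [-0.6, -0.4, -4.4]
opening: 0.424
```

Call:
play_rows --targets '[{"jaw":1,"dx":-0.012,"dy":0.01,"dz":0,"yaw":0},{"jaw":1,"dx":-0.006,"dy":0.005,"dz":0,"yaw":0},{"jaw":1,"dx":0,"dy":0,"dz":0,"yaw":0},{"jaw":1,"dx":0,"dy":0,"dz":0,"yaw":0},{"jaw":1,"dx":0,"dy":0,"dz":0,"yaw":0}]'

```text
clock: 22.7
tool_pos: [0.5845, -0.1051, 0.2608]
eef_rot: [0.677, 0.735, 0.013, 0.011]
contact_force: [-0.7, -0.8, -3.9]
opening: 0.428
```

Run:
```python
from h import *
tz()
go(*rack(0.002,.102),.20,np.deg2rad(4.5))
```

```text
toolz [ 0.035  0.004 -0.999]
t 22.7 pos [ 0.5845 -0.1051  0.2608] F [-0.65 -0.84 -3.93] op 0.428 tool y ang 4.71 tilt -0.99939
need tool d [-0.0038  0.0056  0.061 ]
yaw 0.0037
```

Call:
play_rows --targets '[{"jaw":1,"dx":-0.004,"dy":0.003,"dz":0.02,"yaw":0},{"jaw":1,"dx":0,"dy":0,"dz":0.03,"yaw":0},{"jaw":1,"dx":0,"dy":0,"dz":0.03,"yaw":0},{"jaw":1,"dx":0,"dy":0,"dz":0.025,"yaw":0},{"jaw":1,"dx":0,"dy":0,"dz":0.01,"yaw":0}]'

```text
clock: 23.2
tool_pos: [0.592, -0.1019, 0.1467]
eef_rot: [0.674, 0.738, 0.016, 0.013]
contact_force: [-0.5, 0.2, -4.6]
opening: 0.424
```

Run:
```python
from h import *
tz()
go(*rack(0.002,.102),.105,np.deg2rad(4.5))
```

```text
toolz [ 0.04   0.006 -0.999]
t 23.2 pos [ 0.592  -0.1019  0.1467] F [-0.47  0.15 -4.59] op 0.424 tool y ang 5.22 tilt -0.99917
need tool d [-0.0064 -0.0018  0.0416]
yaw 0.0126
```

Call:
play_rows --targets '[{"jaw":1,"dx":-0.004,"dy":-0.002,"dz":0.01,"yaw":0.01},{"jaw":1,"dx":0,"dy":0,"dz":0.012,"yaw":0},{"jaw":1,"dx":0,"dy":0,"dz":0.01,"yaw":0},{"jaw":1,"dx":0,"dy":0,"dz":0,"yaw":0},{"jaw":1,"dx":0,"dy":0,"dz":0,"yaw":0}]'

```text
clock: 23.7
tool_pos: [0.5924, -0.1045, 0.114]
eef_rot: [0.677, 0.735, 0.017, 0.013]
contact_force: [0.5, 0.3, -4.0]
opening: 0.424
```

Run:
```python
from h import *
tz()
go(*rack(0.002,.102),.105,np.deg2rad(4.5))
```

```text
toolz [ 0.042  0.007 -0.999]
t 23.7 pos [ 0.5924 -0.1045  0.114 ] F [ 0.53  0.31 -3.99] op 0.424 tool y ang 4.72 tilt -0.99909
need tool d [-0.0037 -0.0005  0.009 ]
yaw 0.0038
```

Call:
play_rows --targets '[{"jaw":1,"dx":0,"dy":0,"dz":0.005,"yaw":0},{"jaw":1,"dx":0,"dy":0,"dz":0.004,"yaw":0},{"jaw":1,"dx":0,"dy":0,"dz":0.002,"yaw":0},{"jaw":0.45,"dx":0,"dy":0,"dz":0,"yaw":0},{"jaw":0.4,"dx":0,"dy":0,"dz":0,"yaw":0}]'

```text
clock: 24.2
tool_pos: [0.5964, -0.1016, 0.1078]
eef_rot: [0.677, 0.736, 0.021, 0.016]
contact_force: [1.0, -0.0, 0.1]
opening: 0.579
```

Call:
play_rows --targets '[{"jaw":0.4,"dx":0,"dy":0,"dz":-0.02,"yaw":0},{"jaw":0.4,"dx":0,"dy":0,"dz":-0.03,"yaw":0},{"jaw":0.4,"dx":0,"dy":0,"dz":-0.03,"yaw":0},{"jaw":0.4,"dx":0,"dy":0,"dz":-0.03,"yaw":0},{"jaw":0.4,"dx":0,"dy":0,"dz":0,"yaw":0}]'

```text
clock: 24.7
tool_pos: [0.5931, -0.1032, 0.2227]
eef_rot: [0.677, 0.736, 0.022, 0.018]
contact_force: [-0.4, 0.4, 0.3]
opening: 0.601
```

Run:
```python
from h import *
tz()
go(.436,.1556,.16,np.deg2rad(4.5))
```

```text
toolz [ 0.057  0.008 -0.998]
t 24.7 pos [ 0.5931 -0.1032  0.2227] F [-0.35  0.38  0.3 ] op 0.601 tool y ang 4.74 tilt -0.99837
need tool d [ 0.2707 -0.1385  0.0559]
yaw 0.0043
```

Call:
play_rows --targets '[{"jaw":0.3,"dx":0.02,"dy":-0.01,"dz":-0.005,"yaw":0},{"jaw":0.3,"dx":0.04,"dy":-0.02,"dz":0,"yaw":0},{"jaw":0.3,"dx":0.042,"dy":-0.021,"dz":0,"yaw":0},{"jaw":0.3,"dx":0.042,"dy":-0.021,"dz":0,"yaw":0},{"jaw":0.3,"dx":0.042,"dy":-0.021,"dz":0,"yaw":0}]'

```text
clock: 25.2
tool_pos: [0.4886, 0.0712, 0.2215]
eef_rot: [0.684, 0.729, 0.024, 0.022]
contact_force: [0.1, 1.1, 0.5]
opening: 0.702
```

Call:
play_rows --targets '[{"jaw":0.3,"dx":0.035,"dy":-0.018,"dz":0,"yaw":0},{"jaw":0.3,"dx":0.025,"dy":-0.013,"dz":0,"yaw":0},{"jaw":0.3,"dx":0.01,"dy":-0.006,"dz":0.01,"yaw":0},{"jaw":0.3,"dx":0,"dy":0,"dz":0.01,"yaw":0},{"jaw":0.3,"dx":0,"dy":0,"dz":0,"yaw":0}]'

```text
clock: 25.7
tool_pos: [0.4438, 0.1481, 0.1976]
eef_rot: [0.679, 0.733, 0.026, 0.021]
contact_force: [-0.9, 0.0, 0.7]
opening: 0.702
```

Run:
```python
from h import *
tz()
go(.436,.1556,.097,np.deg2rad(4.5))
s=snap('scene'); save('scene5.png',s['frame'])
```

```text
toolz [ 0.066  0.01  -0.998]
t 25.7 pos [0.4438 0.1481 0.1976] F [-0.94  0.02  0.73] op 0.702 tool y ang 4.36 tilt -0.99776
need tool d [ 0.0076 -0.0139  0.1   ]
yaw -0.0025
```

View pics/scene5.png

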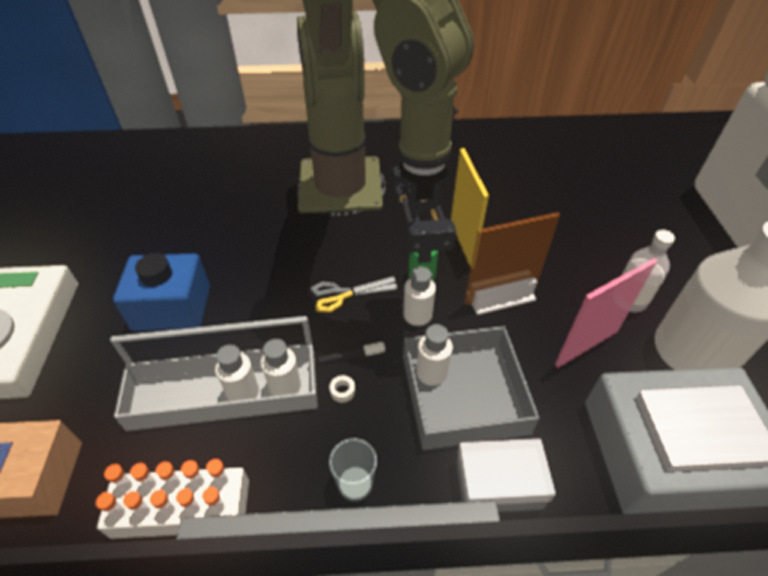

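Two bottles stand in the rack at (236,372) and (280,366). Now the last bench bottle at (419,297).

Call:
play_rows --targets '[{"jaw":0.3,"dx":0.007,"dy":-0.009,"dz":0.01,"yaw":0},{"jaw":0.3,"dx":0,"dy":-0.005,"dz":0.015,"yaw":0},{"jaw":0.3,"dx":0,"dy":-0.001,"dz":0.015,"yaw":0},{"jaw":0.3,"dx":0,"dy":-0.001,"dz":0.015,"yaw":0},{"jaw":0.3,"dx":0,"dy":0,"dz":0.005,"yaw":0}]'

```text
clock: 26.25
tool_pos: [0.4375, 0.1492, 0.1362]
eef_rot: [0.684, 0.728, 0.028, 0.023]
contact_force: [-0.7, -0.6, -0.6]
opening: 0.703
```

Run:
```python
from h import *
tz()
go(.436,.1556,.097,np.deg2rad(4.5))
```

```text
toolz [ 0.073  0.009 -0.997]
t 26.25 pos [0.4375 0.1492 0.1362] F [-0.67 -0.6  -0.6 ] op 0.703 tool y ang 3.55 tilt -0.99728
need tool d [ 0.0063 -0.004   0.0391]
yaw -0.0166
```

Call:
play_rows --targets '[{"jaw":0.3,"dx":0.006,"dy":-0.003,"dz":0,"yaw":-0.015},{"jaw":0.3,"dx":0,"dy":-0.001,"dz":0.012,"yaw":0},{"jaw":0.3,"dx":0,"dy":0,"dz":0.012,"yaw":0},{"jaw":0.3,"dx":0,"dy":0,"dz":0.01,"yaw":0},{"jaw":0.3,"dx":0,"dy":0,"dz":0,"yaw":0}]'

```text
clock: 26.75
tool_pos: [0.4391, 0.1553, 0.103]
eef_rot: [0.68, 0.733, 0.031, 0.025]
contact_force: [-0.4, -0.7, 0.8]
opening: 0.702
```

Run:
```python
from h import *
tz()
go(.436,.1556,.097,np.deg2rad(4.5))
```

```text
toolz [ 0.078  0.012 -0.997]
t 26.75 pos [0.4391 0.1553 0.103 ] F [-0.38 -0.67  0.82] op 0.702 tool y ang 4.28 tilt -0.99686
need tool d [ 0.0005 -0.0035  0.0058]
yaw -0.0039
```

Call:
play_rows --targets '[{"jaw":0.3,"dx":0,"dy":-0.003,"dz":0.005,"yaw":0},{"jaw":0.7,"dx":0,"dy":0,"dz":0,"yaw":0},{"jaw":1,"dx":0,"dy":0,"dz":0,"yaw":0},{"jaw":1,"dx":0,"dy":0,"dz":0,"yaw":0},{"jaw":1,"dx":0,"dy":0,"dz":0,"yaw":0}]'

```text
clock: 27.25
tool_pos: [0.437, 0.1555, 0.0994]
eef_rot: [0.68, 0.732, 0.032, 0.025]
contact_force: [-0.3, 0.4, -5.0]
opening: 0.435
```

Call:
play_rows --targets '[{"jaw":1,"dx":0,"dy":0,"dz":-0.015,"yaw":0},{"jaw":1,"dx":0,"dy":0.002,"dz":-0.03,"yaw":0},{"jaw":1,"dx":0,"dy":0.002,"dz":-0.03,"yaw":0},{"jaw":1,"dx":0,"dy":0.002,"dz":-0.03,"yaw":0},{"jaw":1,"dx":0,"dy":0.002,"dz":-0.02,"yaw":0}]'

```text
clock: 27.75
tool_pos: [0.4308, 0.1523, 0.225]
eef_rot: [0.679, 0.733, 0.025, 0.023]
contact_force: [0.5, -0.1, -4.1]
opening: 0.43
```

Run:
```python
from h import *
tz();weigh(24)
go(*rack(0,-.034),.24,np.deg2rad(4.5))
go(*crate(.05,-.05),.24,np.deg2rad(4.5))
go(*crate(-.05,.05),.24,np.deg2rad(4.5))
```

```text
toolz [ 0.068  0.006 -0.998]
F mean [ 0.019 -0.066 -4.279] sd [0.48 0.57 0.62] mass g 436.18794800688414 +- 12.813534451423072
t 28.95 pos [0.4312 0.1527 0.2235] F [ 0.1   0.69 -4.6 ] op 0.435 tool y ang 4.39 tilt -0.99765
need tool d [-0.4084  0.14   -0.0071]
yaw -0.0019
t 28.95 pos [0.4312 0.1527 0.2235] F [ 0.1   0.69 -4.6 ] op 0.435 tool y ang 4.39 tilt -0.99765
need tool d [0.0045 0.2448 0.0003]
yaw -0.0019
t 28.95 pos [0.4312 0.1527 0.2235] F [ 0.1   0.69 -4.6 ] op 0.435 tool y ang 4.39 tilt -0.99765
need tool d [ 0.1029  0.1435 -0.0066]
yaw -0.0019
```

436 g is heavy, so this one goes to rack slot y≈-0.034, carried high.

Call:
play_rows --targets '[{"jaw":1,"dx":-0.02,"dy":0.006,"dz":-0.02,"yaw":0},{"jaw":1,"dx":-0.035,"dy":0.011,"dz":-0.02,"yaw":0},{"jaw":1,"dx":-0.04,"dy":0.012,"dz":-0.01,"yaw":0},{"jaw":1,"dx":-0.04,"dy":0.012,"dz":0,"yaw":0},{"jaw":1,"dx":-0.04,"dy":0.012,"dz":0,"yaw":0}]'

```text
clock: 29.45
tool_pos: [0.4957, -0.0146, 0.2792]
eef_rot: [0.672, 0.739, 0.028, 0.022]
contact_force: [0.9, 0.1, -5.7]
opening: 0.43
```

Call:
play_rows --targets '[{"jaw":1,"dx":-0.04,"dy":0.014,"dz":0,"yaw":0},{"jaw":1,"dx":-0.04,"dy":0.014,"dz":0,"yaw":0},{"jaw":1,"dx":-0.04,"dy":0.014,"dz":0,"yaw":0},{"jaw":1,"dx":-0.03,"dy":0.01,"dz":0,"yaw":0},{"jaw":1,"dx":-0.02,"dy":0.006,"dz":0,"yaw":0}]'

```text
clock: 29.95
tool_pos: [0.57, -0.1919, 0.2817]
eef_rot: [0.675, 0.737, 0.026, 0.022]
contact_force: [0.5, -0.0, -4.3]
opening: 0.428
```

Run:
```python
from h import *
tz()
go(*rack(0.002,-.034),.24,np.deg2rad(4.5))
```

```text
toolz [ 0.068  0.008 -0.998]
t 29.95 pos [ 0.57   -0.1919  0.2817] F [ 0.5  -0.01 -4.27] op 0.428 tool y ang 5.03 tilt -0.99767
need tool d [-0.0546  0.0257  0.0434]
yaw 0.0093
```

Call:
play_rows --targets '[{"jaw":1,"dx":-0.025,"dy":0.012,"dz":0,"yaw":0.009},{"jaw":1,"dx":-0.02,"dy":0.01,"dz":0,"yaw":0},{"jaw":1,"dx":-0.008,"dy":0.003,"dz":0,"yaw":0},{"jaw":1,"dx":0,"dy":0,"dz":0,"yaw":0},{"jaw":1,"dx":0,"dy":0,"dz":0,"yaw":0}]'

```text
clock: 30.45
tool_pos: [0.5972, -0.2493, 0.2798]
eef_rot: [0.681, 0.732, 0.023, 0.02]
contact_force: [0.0, 0.4, -4.9]
opening: 0.428
```

Run:
```python
from h import *
tz()
go(*rack(0.002,-.034),.17,np.deg2rad(4.5))
```

```text
toolz [ 0.061  0.007 -0.998]
t 30.45 pos [ 0.5972 -0.2493  0.2798] F [ 0.03  0.44 -4.92] op 0.428 tool y ang 4.09 tilt -0.99811
need tool d [ 0.0048 -0.0003  0.11  ]
yaw -0.0071
```

Call:
play_rows --targets '[{"jaw":1,"dx":0.003,"dy":0,"dz":0.02,"yaw":-0.005},{"jaw":1,"dx":0,"dy":0,"dz":0.03,"yaw":0},{"jaw":1,"dx":0,"dy":0,"dz":0.035,"yaw":0},{"jaw":1,"dx":0,"dy":0,"dz":0.03,"yaw":0},{"jaw":1,"dx":0,"dy":0,"dz":0.015,"yaw":0}]'

```text
clock: 30.95
tool_pos: [0.6063, -0.2367, 0.1512]
eef_rot: [0.676, 0.736, 0.026, 0.021]
contact_force: [-1.0, -0.4, -4.0]
opening: 0.429
```

Run:
```python
from h import *
tz()
go(*rack(0.002,-.034),.105,np.deg2rad(4.5))
```

```text
toolz [ 0.067  0.01  -0.998]
t 30.95 pos [ 0.6063 -0.2367  0.1512] F [-0.97 -0.39 -4.03] op 0.429 tool y ang 4.93 tilt -0.9977
need tool d [-0.0069 -0.0067  0.0458]
yaw 0.0075
```

Call:
play_rows --targets '[{"jaw":1,"dx":-0.006,"dy":-0.006,"dz":0,"yaw":0.005},{"jaw":1,"dx":0,"dy":-0.001,"dz":0.012,"yaw":0},{"jaw":1,"dx":0,"dy":0,"dz":0.012,"yaw":0},{"jaw":1,"dx":0,"dy":0,"dz":0.008,"yaw":0},{"jaw":1,"dx":0,"dy":0,"dz":0,"yaw":0}]'

```text
clock: 31.45
tool_pos: [0.6021, -0.2416, 0.1185]
eef_rot: [0.677, 0.735, 0.027, 0.022]
contact_force: [0.4, -0.2, -4.4]
opening: 0.427
```

Run:
```python
from h import *
tz()
go(*rack(0.002,-.034),.105,np.deg2rad(4.5))
```

```text
toolz [ 0.069  0.01  -0.998]
t 31.45 pos [ 0.6021 -0.2416  0.1185] F [ 0.37 -0.19 -4.41] op 0.427 tool y ang 4.73 tilt -0.9976
need tool d [-0.0023  0.0001  0.0135]
yaw 0.0041
```

Call:
play_rows --targets '[{"jaw":1,"dx":-0.001,"dy":0,"dz":0.008,"yaw":0},{"jaw":1,"dx":0,"dy":0,"dz":0.005,"yaw":0},{"jaw":1,"dx":0,"dy":0,"dz":0.002,"yaw":0},{"jaw":0.45,"dx":0,"dy":0,"dz":0,"yaw":0},{"jaw":0.4,"dx":0,"dy":0,"dz":0,"yaw":0}]'

```text
clock: 31.95
tool_pos: [0.6079, -0.2409, 0.1077]
eef_rot: [0.676, 0.735, 0.03, 0.025]
contact_force: [0.1, -0.1, 0.6]
opening: 0.584
```

Call:
play_rows --targets '[{"jaw":0.4,"dx":0,"dy":0.001,"dz":-0.02,"yaw":0},{"jaw":0.4,"dx":0,"dy":0.002,"dz":-0.03,"yaw":0},{"jaw":0.4,"dx":0,"dy":0,"dz":-0.03,"yaw":0},{"jaw":0.4,"dx":0,"dy":0,"dz":-0.04,"yaw":0},{"jaw":0.4,"dx":0,"dy":0,"dz":-0.04,"yaw":0}]'

```text
clock: 32.45
tool_pos: [0.5974, -0.2424, 0.2686]
eef_rot: [0.676, 0.736, 0.029, 0.023]
contact_force: [1.2, -1.0, 0.8]
opening: 0.601
```

Run:
```python
from h import *
tz()
go(.398,.3315,.29,np.deg2rad(14))
```

```text
toolz [ 0.073  0.012 -0.997]
t 32.45 pos [ 0.5974 -0.2424  0.2686] F [ 1.18 -1.01  0.82] op 0.601 tool y ang 4.79 tilt -0.99723
need tool d [ 0.5887 -0.1488 -0.0291]
yaw -0.1607
```

Call:
play_rows --targets '[{"jaw":0.4,"dx":0.03,"dy":-0.01,"dz":-0.02,"yaw":-0.03},{"jaw":0.4,"dx":0.045,"dy":-0.012,"dz":-0.01,"yaw":-0.03},{"jaw":0.4,"dx":0.045,"dy":-0.012,"dz":0,"yaw":-0.03},{"jaw":0.4,"dx":0.045,"dy":-0.012,"dz":0,"yaw":-0.03},{"jaw":0.4,"dx":0.045,"dy":-0.012,"dz":0,"yaw":-0.03}]'

```text
clock: 32.95
tool_pos: [0.5144, -0.046, 0.3032]
eef_rot: [0.624, 0.78, 0.033, 0.038]
contact_force: [0.4, 0.4, -0.1]
opening: 0.599
```

Call:
play_rows --targets '[{"jaw":0.4,"dx":0.04,"dy":-0.02,"dz":0,"yaw":0},{"jaw":0.4,"dx":0.04,"dy":-0.02,"dz":0,"yaw":0},{"jaw":0.4,"dx":0.04,"dy":-0.02,"dz":0,"yaw":0},{"jaw":0.4,"dx":0.03,"dy":-0.01,"dz":0,"yaw":0},{"jaw":0.4,"dx":0.02,"dy":-0.005,"dz":0,"yaw":0}]'

```text
clock: 33.45
tool_pos: [0.4007, 0.1133, 0.296]
eef_rot: [0.621, 0.782, 0.039, 0.042]
contact_force: [0.1, 0.1, 0.4]
opening: 0.603
```

Run:
```python
from h import *
tz()
go(.398,.3315,.29,np.deg2rad(14))
for n in ['scene','top']:
    s=snap(n); save(n+'6.png',s['frame']); np.savez('/tmp/'+n+'6.npz',**{k:np.array(v) for k,v in s.items()})
    W=cloud(s).reshape(-1,3)
    Wm=W[(W[:,2]>.112)&(W[:,2]<.136)]
    for c in [rack(0.004,.034),rack(0,.102),rack(0,-.034),crate(-.05,-.05)]:
        w=Wm[np.hypot(Wm[:,0]-c[0],Wm[:,1]-c[1])<.035]
        if len(w)>20:
            q=cv2.minAreaRect((w[:,:2]*1000).astype(np.float32)); print(n,c.round(3),len(w),np.round(q[0],1),np.round(q[1],1),np.median(w[:,2]).round(3))
tz()
```

```text
toolz [ 0.114  0.008 -0.993]
t 33.45 pos [0.4007 0.1133 0.296 ] F [0.07 0.14 0.41] op 0.603 tool y ang 13.18 tilt -0.99348
need tool d [0.2132 0.0461 0.0074]
yaw -0.0143
scene [ 0.6   -0.176] 207 [ 601.2 -177. ] [36.8 36.5] 0.128
scene [ 0.591 -0.108] 204 [ 593.5 -101.8] [36.4 35.5] 0.128
scene [ 0.601 -0.244] 215 [ 605.3 -239.6] [37.6 35.2] 0.128
scene [0.575 0.167] 191 [577.4 166.7] [36.9 36.3] 0.127
top [ 0.6   -0.176] 165 [ 601.1 -175.2] [35.6 36.4] 0.128
top [ 0.591 -0.108] 162 [ 594.4 -100.7] [36.5 36.6] 0.128
top [ 0.601 -0.244] 166 [ 606.  -238.1] [35.9 36.6] 0.128
top [0.575 0.167] 159 [577.6 167.3] [36.  35.1] 0.127
toolz [ 0.114  0.009 -0.993]
```

View pics/scene6.png

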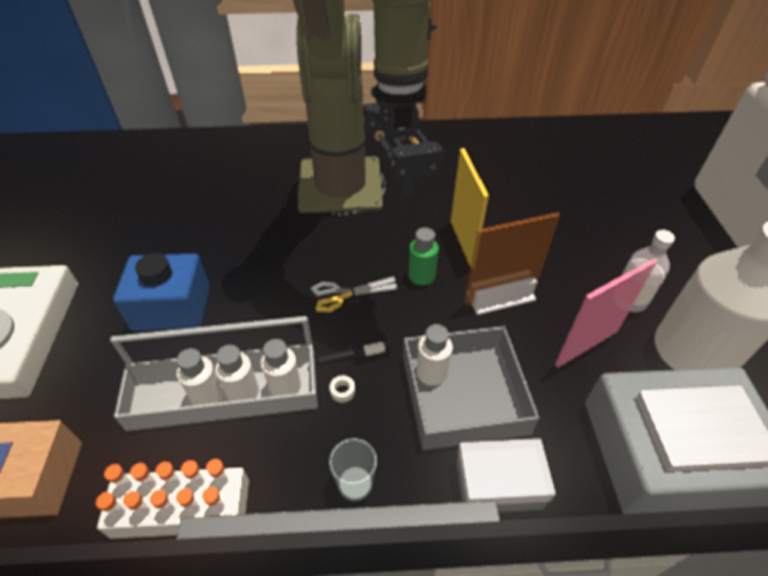

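View pics/top6.png

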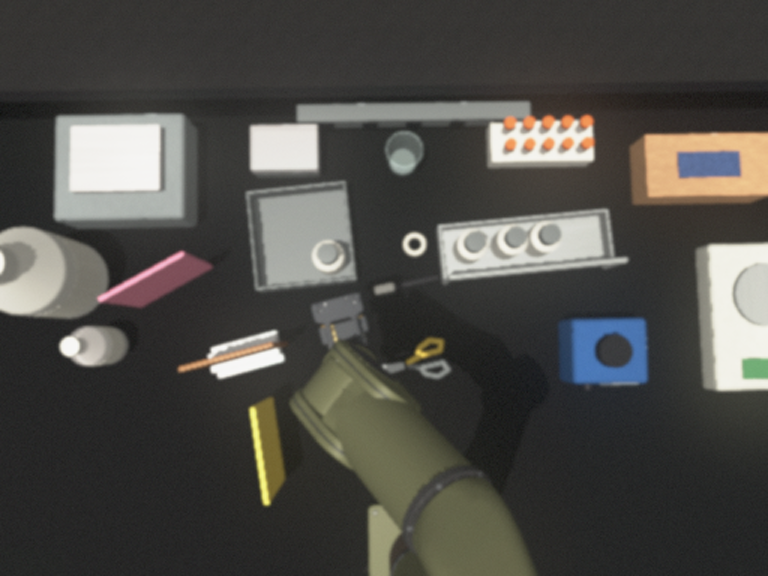

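All four bottles are standing: in the top view, rack px (472,245), (513,240), (547,237) and crate px (329,255). The tool has picked up about 0.11 rad of tilt from fast moves, so I'll see whether I can work it out with a fast-forward, slow-back motion before gripping.

Call:
play_rows --targets '[{"jaw":0.4,"dx":0,"dy":0.05,"dz":0,"yaw":0},{"jaw":0.4,"dx":0,"dy":0.05,"dz":0,"yaw":0},{"jaw":0.4,"dx":0,"dy":0.05,"dz":0,"yaw":0},{"jaw":0.4,"dx":0,"dy":0,"dz":0,"yaw":0},{"jaw":0.4,"dx":0,"dy":0,"dz":0,"yaw":0}]'

```text
clock: 34.05
tool_pos: [0.5481, 0.1428, 0.3112]
eef_rot: [0.62, 0.783, 0.035, 0.043]
contact_force: [-0.7, -0.8, -0.9]
opening: 0.599
```

Run:
```python
from h import *
tz(); print(r.get_state()['q'])
go(.398,.3315,.29,np.deg2rad(14))
```

```text
toolz [ 0.111  0.001 -0.994]
[ 0.03185734  0.53109035 -0.62711577  1.74028513  0.45715028  0.90715714
 -0.55693767]
t 34.05 pos [0.5481 0.1428 0.3112] F [-0.7  -0.8  -0.92] op 0.599 tool y ang 13.29 tilt -0.9938
need tool d [ 0.2183 -0.1044  0.0046]
yaw -0.0125
```

Call:
play_rows --targets '[{"jaw":0.4,"dx":0,"dy":-0.01,"dz":0,"yaw":0},{"jaw":0.4,"dx":0,"dy":-0.01,"dz":0,"yaw":0},{"jaw":0.4,"dx":0,"dy":-0.01,"dz":0,"yaw":0},{"jaw":0.4,"dx":0,"dy":-0.01,"dz":0,"yaw":0},{"jaw":0.4,"dx":0,"dy":-0.01,"dz":0,"yaw":0}]'

```text
clock: 34.55
tool_pos: [0.4916, 0.1264, 0.3051]
eef_rot: [0.621, 0.782, 0.032, 0.044]
contact_force: [-0.0, 0.4, -0.6]
opening: 0.603
```

Run:
```python
from h import *
tz(); print(r.get_state()['q'])
go(.398,.3315,.29,np.deg2rad(14))
```

```text
toolz [ 0.109 -0.004 -0.994]
[ 0.0580299   0.45628966 -0.63915354  1.9036601   0.44962944  0.81800345
 -0.59125462]
t 34.55 pos [0.4916 0.1264 0.3051] F [-0.04  0.36 -0.6 ] op 0.603 tool y ang 13.24 tilt -0.99409
need tool d [ 0.2213 -0.0455  0.0041]
yaw -0.0132
```

Call:
play_rows --targets '[{"jaw":0.4,"dx":-0.05,"dy":0,"dz":0,"yaw":0},{"jaw":0.4,"dx":-0.05,"dy":0,"dz":0,"yaw":0},{"jaw":0.4,"dx":-0.05,"dy":0,"dz":0,"yaw":0},{"jaw":0.4,"dx":-0.05,"dy":0,"dz":0,"yaw":0},{"jaw":0.4,"dx":-0.05,"dy":0,"dz":0,"yaw":0}]'

```text
clock: 35.05
tool_pos: [0.5392, -0.1125, 0.3142]
eef_rot: [0.61, 0.79, 0.031, 0.043]
contact_force: [1.2, -0.1, 0.3]
opening: 0.602
```

Run:
```python
from h import *
tz(); print(r.get_state()['q'])
go(.398,.3315,.29,np.deg2rad(14))
```

```text
toolz [ 0.106 -0.003 -0.994]
[ 0.5538201   0.51483979 -0.67289814  1.77398856  0.41692018  0.88363549
 -0.03617918]
t 35.05 pos [ 0.5392 -0.1125  0.3142] F [ 1.19 -0.08  0.25] op 0.602 tool y ang 14.74 tilt -0.99435
need tool d [ 0.4658 -0.0259  0.0079]
yaw 0.0129
```

Call:
play_rows --targets '[{"jaw":0.4,"dx":0.01,"dy":0,"dz":0,"yaw":0},{"jaw":0.4,"dx":0.015,"dy":0,"dz":0,"yaw":0},{"jaw":0.4,"dx":0.02,"dy":0,"dz":0,"yaw":0},{"jaw":0.4,"dx":0.02,"dy":0,"dz":0,"yaw":0},{"jaw":0.4,"dx":0.02,"dy":0,"dz":0,"yaw":0}]'

```text
clock: 35.55
tool_pos: [0.5098, -0.037, 0.3101]
eef_rot: [0.617, 0.785, 0.026, 0.044]
contact_force: [0.3, 0.7, 0.7]
opening: 0.602
```

Run:
```python
from h import *
tz(); print(r.get_state()['q'])
go(.398,.3315,.29,np.deg2rad(14))
```

```text
toolz [ 0.101 -0.012 -0.995]
[ 0.4138288   0.46005067 -0.66263484  1.88360766  0.42212639  0.83000266
 -0.22324843]
t 35.55 pos [ 0.5098 -0.037   0.3101] F [0.25 0.71 0.69] op 0.602 tool y ang 13.75 tilt -0.99482
need tool d [ 0.3849 -0.0228  0.0042]
yaw -0.0044
```

Run:
```python
from h import *
go(.45,-.15,.14,np.deg2rad(4.5))
```

```text
t 35.55 pos [ 0.5098 -0.037   0.3101] F [0.25 0.71 0.69] op 0.602 tool y ang 13.75 tilt -0.99482
need tool d [-0.0897 -0.1007  0.1646]
yaw 0.1614
```

Call:
play_rows --targets '[{"jaw":0.4,"dx":-0.02,"dy":-0.025,"dz":0.02,"yaw":0},{"jaw":0.4,"dx":-0.022,"dy":-0.025,"dz":0.03,"yaw":0},{"jaw":0.4,"dx":-0.022,"dy":-0.025,"dz":0.03,"yaw":0},{"jaw":0.4,"dx":-0.022,"dy":-0.025,"dz":0.03,"yaw":0},{"jaw":0.4,"dx":-0.01,"dy":-0.01,"dz":0.03,"yaw":0}]'

```text
clock: 36.05
tool_pos: [0.4372, -0.1415, 0.1665]
eef_rot: [0.604, 0.795, 0.033, 0.046]
contact_force: [0.1, -0.9, -0.8]
opening: 0.603
```

Call:
play_rows --targets '[{"jaw":0.4,"dx":0,"dy":-0.01,"dz":0.02,"yaw":0},{"jaw":0.4,"dx":0,"dy":-0.02,"dz":0,"yaw":0},{"jaw":0.4,"dx":0,"dy":-0.02,"dz":0,"yaw":0},{"jaw":0.4,"dx":0,"dy":-0.02,"dz":0,"yaw":0},{"jaw":0.4,"dx":0,"dy":0,"dz":0,"yaw":0}]'

```text
clock: 36.55
tool_pos: [0.3627, -0.1502, 0.1399]
eef_rot: [0.601, 0.798, 0.034, 0.038]
contact_force: [1.4, -0.0, 0.0]
opening: 0.602
```

Run:
```python
from h import *
tz(); print(r.get_state()['q'])
go(.4,-.15,.14,np.deg2rad(4.5))
```

```text
toolz [ 0.101  0.008 -0.995]
[ 0.39463166  0.61255011 -0.13750283  2.41995392  1.16963445  0.0462451
 -0.60167734]
t 36.55 pos [ 0.3627 -0.1502  0.1399] F [ 1.39 -0.03  0.04] op 0.602 tool y ang 16.09 tilt -0.9948
need tool d [-0.0101  0.0357  0.0037]
yaw 0.2024
```

Call:
play_rows --targets '[{"jaw":0.4,"dx":0,"dy":-0.02,"dz":0,"yaw":0},{"jaw":0.4,"dx":0,"dy":-0.02,"dz":0,"yaw":0},{"jaw":0.4,"dx":0,"dy":-0.02,"dz":0,"yaw":0},{"jaw":0.4,"dx":0,"dy":-0.01,"dz":0,"yaw":0},{"jaw":0.4,"dx":0,"dy":0,"dz":0,"yaw":0}]'

```text
clock: 37.05
tool_pos: [0.3111, -0.1566, 0.1374]
eef_rot: [0.596, 0.801, 0.036, 0.033]
contact_force: [0.9, -0.5, -0.2]
opening: 0.602
```

Run:
```python
from h import *
tz(); print(r.get_state()['q'])
go(.4,-.15,.14,np.deg2rad(4.5))
```

```text
toolz [ 0.096  0.018 -0.995]
[ 0.67342146  0.63335492 -0.46997867  2.52605804  1.79992666  0.23242245
 -1.20826821]
t 37.05 pos [ 0.3111 -0.1566  0.1374] F [ 0.94 -0.47 -0.22] op 0.602 tool y ang 16.69 tilt -0.99522
need tool d [-0.0191  0.0868  0.006 ]
yaw 0.2128
```

Call:
play_rows --targets '[{"jaw":0.4,"dx":0,"dy":0.03,"dz":-0.02,"yaw":0},{"jaw":0.4,"dx":0,"dy":0.03,"dz":-0.02,"yaw":0},{"jaw":0.4,"dx":0,"dy":0.04,"dz":-0.02,"yaw":0},{"jaw":0.4,"dx":0,"dy":0.04,"dz":-0.02,"yaw":0},{"jaw":0.4,"dx":0,"dy":0.04,"dz":-0.02,"yaw":0}]'

```text
clock: 37.55
tool_pos: [0.4139, -0.1311, 0.2063]
eef_rot: [0.597, 0.801, 0.021, 0.038]
contact_force: [0.9, -1.1, -1.4]
opening: 0.6
```

Run:
```python
from h import *
tz(); print(r.get_state()['q'])
go(.4,-.15,.14,np.deg2rad(4.5))
```

```text
toolz [ 0.085 -0.012 -0.996]
[ 0.66992416  0.55330502 -0.70626643  2.21229824  0.76262547  0.52704574
 -0.3257024 ]
t 37.55 pos [ 0.4139 -0.1311  0.2063] F [ 0.89 -1.12 -1.36] op 0.6 tool y ang 16.75 tilt -0.99627
need tool d [-0.0117 -0.0239  0.065 ]
yaw 0.2137
```

Call:
play_rows --targets '[{"jaw":0.4,"dx":0,"dy":0,"dz":0,"yaw":0},{"jaw":0.4,"dx":0,"dy":0,"dz":0,"yaw":0},{"jaw":0.4,"dx":0,"dy":0,"dz":0,"yaw":0},{"jaw":0.4,"dx":0,"dy":0,"dz":0,"yaw":0},{"jaw":0.4,"dx":0,"dy":0,"dz":0,"yaw":0}]'

```text
clock: 38.05
tool_pos: [0.4215, -0.1235, 0.2104]
eef_rot: [0.593, 0.804, 0.028, 0.041]
contact_force: [0.7, 0.5, -0.3]
opening: 0.604
```

Call:
play_rows --targets '[{"jaw":0.4,"dx":0,"dy":0,"dz":-0.04,"yaw":0},{"jaw":0.4,"dx":0,"dy":0,"dz":-0.04,"yaw":0},{"jaw":0.4,"dx":0,"dy":0,"dz":0,"yaw":0},{"jaw":0.4,"dx":0,"dy":0,"dz":0,"yaw":0},{"jaw":0.4,"dx":0,"dy":0,"dz":0,"yaw":0}]'

```text
clock: 38.55
tool_pos: [0.4089, -0.124, 0.289]
eef_rot: [0.594, 0.804, 0.025, 0.037]
contact_force: [-0.4, 1.5, 0.6]
opening: 0.599
```

Run:
```python
from h import *
tz(); print(r.get_state()['q'])
go(.4,-.15,.14,np.deg2rad(4.5))
```

```text
toolz [ 0.089 -0.004 -0.996]
[ 0.83187852  0.43041482 -0.90835183  2.10768541  0.52089838  0.73483638
 -0.10265504]
t 38.55 pos [ 0.4089 -0.124   0.289 ] F [-0.41  1.52  0.55] op 0.599 tool y ang 17.16 tilt -0.99607
need tool d [-0.0178 -0.0285  0.1477]
yaw 0.221
```

Call:
play_rows --targets '[{"jaw":0.4,"dx":0,"dy":0,"dz":0.04,"yaw":0},{"jaw":0.4,"dx":0,"dy":0,"dz":0.04,"yaw":0},{"jaw":0.4,"dx":0,"dy":0,"dz":0,"yaw":0},{"jaw":0.4,"dx":0,"dy":0,"dz":0,"yaw":0},{"jaw":0.4,"dx":0,"dy":0,"dz":0,"yaw":0}]'

```text
clock: 39.05
tool_pos: [0.4144, -0.1243, 0.2054]
eef_rot: [0.593, 0.804, 0.023, 0.034]
contact_force: [0.1, -0.5, 0.1]
opening: 0.601
```

Run:
```python
from h import *
tz(); print(r.get_state()['q'])
go(.4,-.15,.14,np.deg2rad(4.5))
```

```text
toolz [ 0.083 -0.003 -0.997]
[ 0.66864612  0.55866354 -0.72154233  2.21251958  0.76176166  0.53097741
 -0.33084442]
t 39.05 pos [ 0.4144 -0.1243  0.2054] F [ 0.06 -0.46  0.1 ] op 0.601 tool y ang 17.18 tilt -0.99657
need tool d [-0.0185 -0.0264  0.064 ]
yaw 0.2213
```

Call:
play_rows --targets '[{"jaw":0.4,"dx":0,"dy":0,"dz":-0.05,"yaw":0},{"jaw":0.4,"dx":0,"dy":0,"dz":-0.05,"yaw":0},{"jaw":0.4,"dx":0,"dy":0,"dz":0,"yaw":0},{"jaw":0.4,"dx":0,"dy":0,"dz":0,"yaw":0},{"jaw":0.4,"dx":0,"dy":0,"dz":0,"yaw":0}]'

```text
clock: 39.55
tool_pos: [0.4065, -0.1232, 0.3123]
eef_rot: [0.593, 0.804, 0.024, 0.036]
contact_force: [-0.6, 0.4, -0.0]
opening: 0.601
```

Call:
play_rows --targets '[{"jaw":0.4,"dx":0,"dy":0,"dz":0.05,"yaw":0},{"jaw":0.4,"dx":0,"dy":0,"dz":0.05,"yaw":0},{"jaw":0.4,"dx":0,"dy":0,"dz":0,"yaw":0},{"jaw":0.4,"dx":0,"dy":0,"dz":0,"yaw":0},{"jaw":0.4,"dx":0,"dy":0,"dz":0,"yaw":0}]'

```text
clock: 40.05
tool_pos: [0.4157, -0.1236, 0.2111]
eef_rot: [0.593, 0.804, 0.024, 0.036]
contact_force: [0.0, -0.3, -0.6]
opening: 0.596
```

Run:
```python
from h import *
tz()
go(.4,-.15,.14,np.deg2rad(4.5))
```

```text
toolz [ 0.086 -0.004 -0.996]
t 40.05 pos [ 0.4157 -0.1236  0.2111] F [ 0.02 -0.34 -0.64] op 0.596 tool y ang 17.27 tilt -0.99632
need tool d [-0.0185 -0.0285  0.0695]
yaw 0.2229
```

Call:
play_rows --targets '[{"jaw":0.4,"dx":0,"dy":0.05,"dz":-0.0,"yaw":0},{"jaw":0.4,"dx":0,"dy":0.05,"dz":-0.0,"yaw":0},{"jaw":0.4,"dx":0,"dy":0,"dz":0,"yaw":0},{"jaw":0.4,"dx":0,"dy":0,"dz":0,"yaw":0},{"jaw":0.4,"dx":0,"dy":0,"dz":0,"yaw":0}]'

```text
clock: 40.55
tool_pos: [0.5118, -0.0942, 0.227]
eef_rot: [0.594, 0.803, 0.025, 0.038]
contact_force: [0.5, -1.0, 0.6]
opening: 0.601
```

Run:
```python
from h import *
tz()
go(.4,-.15,.14,np.deg2rad(4.5))
```

```text
toolz [ 0.091 -0.005 -0.996]
t 40.55 pos [ 0.5118 -0.0942  0.227 ] F [ 0.52 -1.01  0.63] op 0.601 tool y ang 17.12 tilt -0.99585
need tool d [-0.018  -0.1303  0.0767]
yaw 0.2203
```

Call:
play_rows --targets '[{"jaw":0.4,"dx":0,"dy":-0.05,"dz":-0.0,"yaw":0},{"jaw":0.4,"dx":0,"dy":-0.05,"dz":-0.0,"yaw":0},{"jaw":0.4,"dx":0,"dy":0,"dz":0,"yaw":0},{"jaw":0.4,"dx":0,"dy":0,"dz":0,"yaw":0},{"jaw":0.4,"dx":0,"dy":0,"dz":0,"yaw":0}]'

```text
clock: 41.05
tool_pos: [0.4085, -0.1266, 0.2202]
eef_rot: [0.595, 0.802, 0.024, 0.039]
contact_force: [0.2, 0.3, -0.0]
opening: 0.603
```

Run:
```python
from h import *
tz()
go(.4,-.15,.14,np.deg2rad(4.5))
```

```text
toolz [ 0.09  -0.008 -0.996]
t 41.05 pos [ 0.4085 -0.1266  0.2202] F [ 0.21  0.3  -0.02] op 0.603 tool y ang 16.91 tilt -0.99591
need tool d [-0.0173 -0.0216  0.0793]
yaw 0.2165
```

Ratcheting the tilt out isn't reliable, but the shield grip tolerates 0.09 rad. I go on to the shield with gentle rows.

Run:
```python
from h import *
go(.398,.3315,.28,np.deg2rad(14))
```

```text
t 41.05 pos [ 0.4085 -0.1266  0.2202] F [ 0.21  0.3  -0.02] op 0.603 tool y ang 16.91 tilt -0.99591
need tool d [ 0.4394  0.1277 -0.0643]
yaw 0.0507
```

Call:
play_rows --targets '[{"jaw":0.4,"dx":0.015,"dy":0.005,"dz":-0.02,"yaw":0.02},{"jaw":0.4,"dx":0.03,"dy":0.009,"dz":-0.025,"yaw":0.02},{"jaw":0.4,"dx":0.035,"dy":0.01,"dz":-0.02,"yaw":0.01},{"jaw":0.4,"dx":0.035,"dy":0.01,"dz":0,"yaw":0},{"jaw":0.4,"dx":0.035,"dy":0.01,"dz":0,"yaw":0}]'

```text
clock: 41.55
tool_pos: [0.4123, 0.0328, 0.2883]
eef_rot: [0.621, 0.782, 0.027, 0.039]
contact_force: [0.6, -0.0, 0.1]
opening: 0.601
```

Call:
play_rows --targets '[{"jaw":0.4,"dx":0.035,"dy":0.01,"dz":0,"yaw":0},{"jaw":0.4,"dx":0.035,"dy":0.01,"dz":0,"yaw":0},{"jaw":0.4,"dx":0.035,"dy":0.01,"dz":0,"yaw":0},{"jaw":0.4,"dx":0.035,"dy":0.01,"dz":0,"yaw":0},{"jaw":0.4,"dx":0.035,"dy":0.01,"dz":0,"yaw":0}]'

```text
clock: 42.05
tool_pos: [0.4243, 0.2272, 0.2915]
eef_rot: [0.62, 0.783, 0.032, 0.04]
contact_force: [0.7, 0.7, 0.1]
opening: 0.603
```

Run:
```python
from h import *
tz()
go(.398,.3315,.28,np.deg2rad(14))
```

```text
toolz [ 0.102  0.    -0.995]
t 42.05 pos [0.4243 0.2272 0.2915] F [0.73 0.68 0.09] op 0.603 tool y ang 13.28 tilt -0.99479
need tool d [ 0.1078 -0.0028  0.0088]
yaw -0.0125
```

Call:
play_rows --targets '[{"jaw":0.4,"dx":0.03,"dy":0,"dz":0,"yaw":-0.01},{"jaw":0.4,"dx":0.025,"dy":0,"dz":0,"yaw":0},{"jaw":0.4,"dx":0.02,"dy":0,"dz":0,"yaw":0},{"jaw":0.4,"dx":0.008,"dy":0,"dz":0,"yaw":0},{"jaw":0.4,"dx":0,"dy":0,"dz":0,"yaw":0}]'

```text
clock: 42.55
tool_pos: [0.4037, 0.3234, 0.2919]
eef_rot: [0.612, 0.789, 0.037, 0.037]
contact_force: [0.5, -0.2, 0.4]
opening: 0.597
```

Run:
```python
from h import *
tz()
go(.398,.3315,.28,np.deg2rad(14))
```

```text
toolz [ 0.103  0.013 -0.995]
t 42.55 pos [0.4037 0.3234 0.2919] F [ 0.53 -0.22  0.36] op 0.597 tool y ang 14.42 tilt -0.99457
need tool d [ 0.0094 -0.0047  0.0113]
yaw 0.0074
```

Run:
```python
from h import *
go(.399,.3315,.172,np.deg2rad(14))
```

```text
t 42.55 pos [0.4037 0.3234 0.2919] F [ 0.53 -0.22  0.36] op 0.597 tool y ang 14.42 tilt -0.99457
need tool d [ 0.0105 -0.0149  0.1189]
yaw 0.0074
```

Call:
play_rows --targets '[{"jaw":0.4,"dx":0.007,"dy":-0.008,"dz":0.01,"yaw":0},{"jaw":0.4,"dx":0,"dy":-0.006,"dz":0.015,"yaw":0},{"jaw":0.4,"dx":0,"dy":-0.002,"dz":0.015,"yaw":0},{"jaw":0.4,"dx":0,"dy":0,"dz":0.01,"yaw":0},{"jaw":0.4,"dx":0,"dy":0,"dz":0,"yaw":0}]'

```text
clock: 43.05
tool_pos: [0.3949, 0.3227, 0.2394]
eef_rot: [0.615, 0.787, 0.037, 0.039]
contact_force: [-0.3, 0.4, -0.6]
opening: 0.599
```

Run:
```python
from h import *
tz()
go(.399,.3315,.172,np.deg2rad(14))
s=snap('scene'); save('scene7.png',s['frame'])
```

```text
toolz [ 0.106  0.011 -0.994]
t 43.05 pos [0.3949 0.3227 0.2394] F [-0.25  0.43 -0.61] op 0.599 tool y ang 14.03 tilt -0.99431
need tool d [ 0.0086 -0.0011  0.0676]
yaw 0.0005
```

View pics/scene7.png

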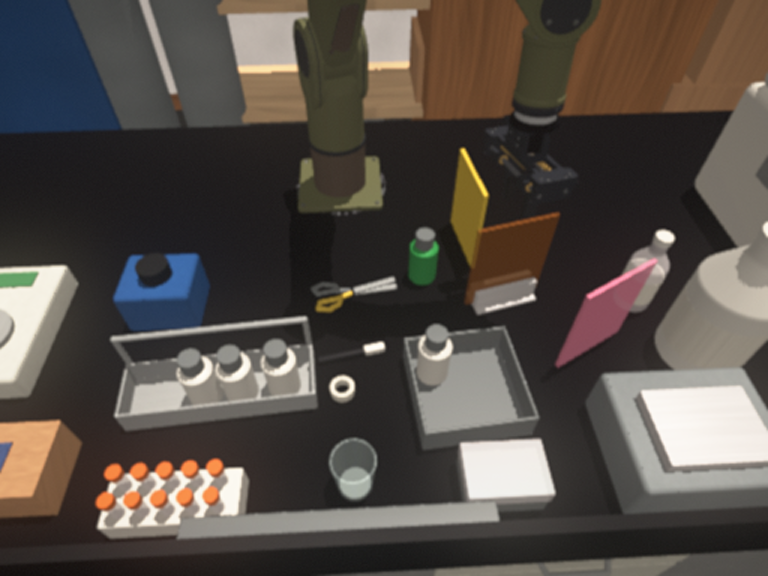

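The gripper hovers above the amber shield (515,250), and the bottles are unchanged. I go down.

Call:
play_rows --targets '[{"jaw":0.4,"dx":0.008,"dy":-0.001,"dz":0.015,"yaw":0},{"jaw":0.4,"dx":0,"dy":0,"dz":0.02,"yaw":0},{"jaw":0.4,"dx":0,"dy":0,"dz":0.015,"yaw":0},{"jaw":0.4,"dx":0,"dy":0,"dz":0.01,"yaw":0},{"jaw":0.4,"dx":0,"dy":0,"dz":0,"yaw":0}]'

```text
clock: 43.6
tool_pos: [0.4028, 0.3323, 0.1819]
eef_rot: [0.617, 0.785, 0.041, 0.04]
contact_force: [-0.0, -0.2, 1.0]
opening: 0.604
```

Run:
```python
from h import *
tz()
go(.399,.3315,.172,np.deg2rad(14))
```

```text
toolz [ 0.113  0.016 -0.993]
t 43.6 pos [0.4028 0.3323 0.1819] F [-0.01 -0.23  0.97] op 0.604 tool y ang 13.71 tilt -0.99348
need tool d [ 0.0002 -0.005   0.0094]
yaw -0.0051
```

Call:
play_rows --targets '[{"jaw":0.4,"dx":0,"dy":-0.004,"dz":0.007,"yaw":0},{"jaw":0.6,"dx":0,"dy":-0.001,"dz":0,"yaw":0},{"jaw":0.8,"dx":0,"dy":0,"dz":0,"yaw":0},{"jaw":0.85,"dx":0,"dy":0,"dz":0,"yaw":0},{"jaw":0.85,"dx":0,"dy":0,"dz":0,"yaw":0}]' --squeeze 15

```text
clock: 44.1
tool_pos: [0.3993, 0.3321, 0.1762]
eef_rot: [0.617, 0.785, 0.043, 0.04]
contact_force: [0.5, 0.0, -0.1]
opening: 0.26
```

Run:
```python
from h import *
tz()
go(.399,.3315,.172,np.deg2rad(14))
s=snap('top'); save('top8.png',s['frame'][170:300,80:260],4)
```

```text
toolz [ 0.116  0.019 -0.993]
t 44.1 pos [0.3993 0.3321 0.1762] F [ 0.48  0.03 -0.11] op 0.26 tool y ang 13.67 tilt -0.9931
need tool d [-0.0005 -0.0009  0.0042]
yaw -0.0058
```

View pics/top8.png

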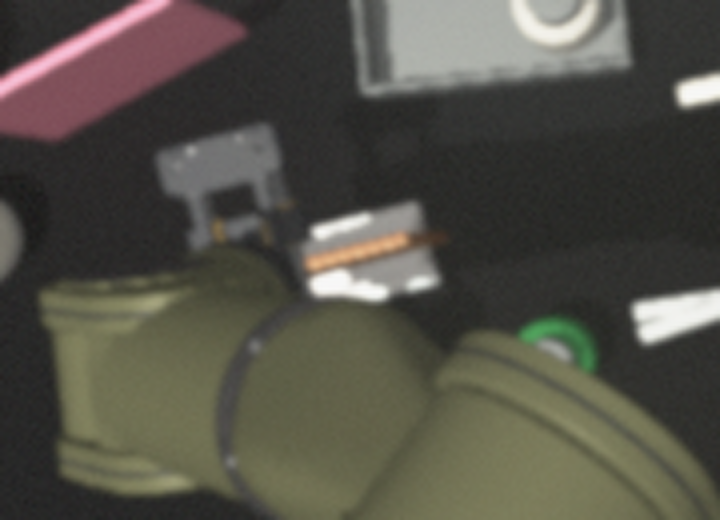

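Call:
play_rows --targets '[{"jaw":0.88,"dx":0,"dy":0,"dz":0,"yaw":0},{"jaw":1,"dx":0,"dy":0,"dz":0,"yaw":0},{"jaw":1,"dx":0,"dy":0,"dz":0,"yaw":0},{"jaw":1,"dx":0,"dy":0,"dz":0,"yaw":0},{"jaw":1,"dx":0,"dy":0,"dz":0,"yaw":0}]' --squeeze 20

```text
clock: 44.65
tool_pos: [0.3977, 0.3318, 0.1764]
eef_rot: [0.617, 0.785, 0.042, 0.039]
contact_force: [-1.1, -0.4, 2.0]
opening: 0.108
```

Run:
```python
from h import *
tz()
go(.399,.3315,.172,np.deg2rad(14)); weigh(6)
```

```text
toolz [ 0.114  0.018 -0.993]
t 44.65 pos [0.3977 0.3318 0.1764] F [-1.12 -0.41  1.97] op 0.108 tool y ang 13.71 tilt -0.99333
need tool d [-0.0005  0.0006  0.0046]
yaw -0.0051
F mean [-1.662 -0.444  1.98 ] sd [0.48 0.34 0.3 ] mass g -201.81632874675304 +- 12.57116925741319
```

Call:
play_rows --targets '[{"jaw":1,"dx":0,"dy":0.001,"dz":-0.012,"yaw":0},{"jaw":1,"dx":0,"dy":0.001,"dz":-0.015,"yaw":0},{"jaw":1,"dx":0,"dy":0.001,"dz":-0.02,"yaw":0},{"jaw":1,"dx":0,"dy":0.001,"dz":-0.02,"yaw":0},{"jaw":1,"dx":0,"dy":0.001,"dz":-0.02,"yaw":0}]'

```text
clock: 45.45
tool_pos: [0.3912, 0.327, 0.2602]
eef_rot: [0.617, 0.785, 0.035, 0.039]
contact_force: [0.6, -0.2, -3.2]
opening: 0.09
```

Run:
```python
from h import *
tz(); weigh(6)
go(.399,.3315,.3,np.deg2rad(14))
s=snap('scene'); save('scene9.png',s['frame'])
s=snap('top'); save('top9.png',s['frame'])
```

```text
toolz [ 0.104  0.007 -0.995]
F mean [ 0.291  0.208 -2.91 ] sd [1.08 0.66 1.09] mass g 296.621161007404 +- 45.21878585628934
t 45.75 pos [0.3909 0.3267 0.2588] F [ 0.54 -0.2  -3.22] op 0.09 tool y ang 13.71 tilt -0.9946
need tool d [ 0.0019  0.0132 -0.0401]
yaw -0.005
```

View pics/scene9.png

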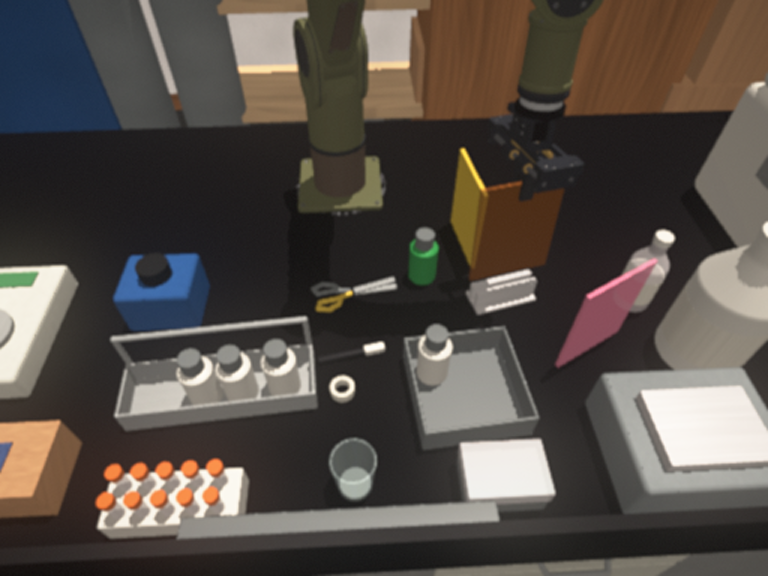

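The shield is held flush (opening 7.9 mm) and clear of the holder. I raise it and carry it towards the front of the rack.

Call:
play_rows --targets '[{"jaw":1,"dx":0,"dy":0.005,"dz":-0.02,"yaw":0},{"jaw":1,"dx":-0.01,"dy":0.005,"dz":-0.025,"yaw":0.01},{"jaw":1,"dx":-0.02,"dy":0.005,"dz":-0.02,"yaw":0.02},{"jaw":1,"dx":-0.03,"dy":0.003,"dz":-0.005,"yaw":0.02},{"jaw":1,"dx":-0.03,"dy":0,"dz":0,"yaw":0.02}]'

```text
clock: 46.35
tool_pos: [0.4183, 0.2446, 0.3306]
eef_rot: [0.641, 0.766, 0.034, 0.035]
contact_force: [-0.2, -0.6, -3.1]
opening: 0.086
```

Run:
```python
from h import *
tz()
go(*rack(-.113,0),.32,A)
```

```text
toolz [ 0.097  0.007 -0.995]
t 46.35 pos [0.4183 0.2446 0.3306] F [-0.19 -0.58 -3.07] op 0.086 tool y ang 10.18 tilt -0.99526
need tool d [-0.4681 -0.0164  0.0137]
yaw 0.0985
```

Call:
play_rows --targets '[{"jaw":1,"dx":-0.035,"dy":-0.001,"dz":0,"yaw":0.02},{"jaw":1,"dx":-0.035,"dy":0,"dz":0,"yaw":0.02},{"jaw":1,"dx":-0.035,"dy":0.001,"dz":0,"yaw":0.02},{"jaw":1,"dx":-0.035,"dy":0.001,"dz":0,"yaw":0.01},{"jaw":1,"dx":-0.035,"dy":0.001,"dz":0,"yaw":0.01}]'

```text
clock: 46.85
tool_pos: [0.444, 0.0652, 0.3293]
eef_rot: [0.671, 0.74, 0.034, 0.033]
contact_force: [1.4, -0.7, -3.1]
opening: 0.087
```

Call:
play_rows --targets '[{"jaw":1,"dx":-0.035,"dy":0.002,"dz":0,"yaw":0},{"jaw":1,"dx":-0.035,"dy":0.002,"dz":0,"yaw":0},{"jaw":1,"dx":-0.035,"dy":0.002,"dz":0,"yaw":0},{"jaw":1,"dx":-0.03,"dy":0.002,"dz":0,"yaw":0},{"jaw":1,"dx":-0.03,"dy":0.002,"dz":0,"yaw":0}]'

```text
clock: 47.35
tool_pos: [0.468, -0.1071, 0.3275]
eef_rot: [0.671, 0.74, 0.031, 0.031]
contact_force: [-0.0, -0.9, -3.0]
opening: 0.089
```

Run:
```python
from h import *
tz()
go(*rack(-.113,0),.32,A)
```

```text
toolz [ 0.087  0.005 -0.996]
t 47.35 pos [ 0.468  -0.1071  0.3275] F [-0.01 -0.88 -3.05] op 0.089 tool y ang 5.57 tilt -0.99616
need tool d [-0.1131  0.0063  0.0085]
yaw 0.018
```

Call:
play_rows --targets '[{"jaw":1,"dx":-0.035,"dy":0.001,"dz":0,"yaw":0.01},{"jaw":1,"dx":-0.03,"dy":0.001,"dz":0,"yaw":0.008},{"jaw":1,"dx":-0.02,"dy":0,"dz":0,"yaw":0},{"jaw":1,"dx":-0.01,"dy":0,"dz":0,"yaw":0},{"jaw":1,"dx":0,"dy":0,"dz":0,"yaw":0}]'

```text
clock: 47.85
tool_pos: [0.476, -0.2114, 0.3233]
eef_rot: [0.681, 0.731, 0.029, 0.028]
contact_force: [-0.4, -0.0, -3.6]
opening: 0.09
```

Run:
```python
from h import *
tz()
go(*rack(-.110,0),.19,A)
```

```text
toolz [ 0.08   0.004 -0.997]
t 47.85 pos [ 0.476  -0.2114  0.3233] F [-0.36 -0.02 -3.65] op 0.09 tool y ang 4.01 tilt -0.9968
need tool d [-0.008   0.0018  0.1338]
yaw -0.0092
```

Call:
play_rows --targets '[{"jaw":1,"dx":-0.005,"dy":0,"dz":0.015,"yaw":-0.005},{"jaw":1,"dx":-0.002,"dy":0,"dz":0.025,"yaw":0},{"jaw":1,"dx":0,"dy":0,"dz":0.03,"yaw":0},{"jaw":1,"dx":0,"dy":0,"dz":0.02,"yaw":0},{"jaw":1,"dx":0,"dy":0,"dz":0.01,"yaw":0}]'

```text
clock: 48.35
tool_pos: [0.4858, -0.2117, 0.2185]
eef_rot: [0.676, 0.736, 0.03, 0.028]
contact_force: [-0.6, -0.3, -2.7]
opening: 0.088
```

Run:
```python
from h import *
tz()
go(*rack(-.110,0),.18,A)
s=snap('scene'); save('scene10.png',s['frame'])
```

```text
toolz [ 0.082  0.007 -0.997]
t 48.35 pos [ 0.4858 -0.2117  0.2185] F [-0.57 -0.35 -2.71] op 0.088 tool y ang 4.92 tilt -0.99662
need tool d [-0.0073 -0.0007  0.0385]
yaw 0.0066
```

View pics/scene10.png

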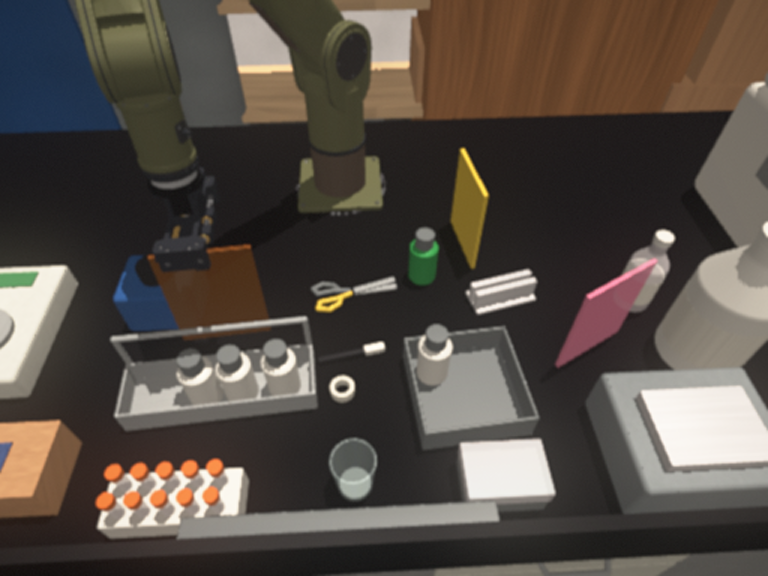

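```bash
cat >> h.py <<'E'
def shield(verbose=True):
    out=[]
    for n in ['scene','top']:
        s=snap(n); W=cloud(s); f=s['frame'].astype(int)
        hsv=cv2.cvtColor(s['frame'],cv2.COLOR_RGB2HSV)
        m=(hsv[...,0]>5)&(hsv[...,0]<18)&(hsv[...,1]>120)&(hsv[...,2]>40)
        m&=(W[...,0]>.4)&(W[...,0]<.62)&(W[...,1]<-.05)&(W[...,1]>-.4)&(W[...,2]>.005)&(W[...,2]<.35)
        m=cv2.erode(m.astype(np.uint8),np.ones((2,2)))>0
        w=W[m]; w=w[~np.isnan(w[:,0])]
        if len(w)<30: print(n,'few',len(w)); continue
        L=np.column_stack([(w[:,:2]-RO)@[np.cos(A),np.sin(A)],(w[:,:2]-RO)@[-np.sin(A),np.cos(A)],w[:,2]])
        B=np.column_stack([L[:,1],L[:,2],np.ones(len(L))])
        c=np.linalg.lstsq(B,L[:,0],rcond=None)[0]; res=L[:,0]-B@c; k=abs(res)<.006
        c=np.linalg.lstsq(B[k],L[k,0],rcond=None)[0]
        l=L[k]
        print(n,len(w),k.sum(),'slope x/y %.3f x/z %.3f x@z0 %.4f'%tuple(c),'y',np.percentile(l[:,1],[1,99]).round(3),'z',np.percentile(l[:,2],[1,99]).round(3))
E
python3 - <<'E'
from h import *
shield()
E
```

```text
scene 2559 2559 slope x/y -0.008 x/z -0.076 x@z0 -0.0944 y [-0.068  0.087] z [0.081 0.247]
top 73 73 slope x/y -0.015 x/z 0.067 x@z0 -0.1306 y [0.025 0.085] z [0.244 0.252]
```

Call:
play_rows --targets '[{"jaw":1,"dx":-0.007,"dy":0,"dz":0.012,"yaw":0.005},{"jaw":1,"dx":0,"dy":0,"dz":0.014,"yaw":0},{"jaw":1,"dx":0,"dy":0,"dz":0.01,"yaw":0},{"jaw":1,"dx":0,"dy":0,"dz":0,"yaw":0},{"jaw":1,"dx":0,"dy":0,"dz":0,"yaw":0}]'

```text
clock: 49.0
tool_pos: [0.4936, -0.2213, 0.1855]
eef_rot: [0.678, 0.734, 0.032, 0.033]
contact_force: [-1.3, 0.1, -2.5]
opening: 0.093
```

Run:
```python
from h import *
tz()
go(*rack(-.110,0),.169,A)
shield()
```

```text
toolz [ 0.091  0.003 -0.996]
t 49.0 pos [ 0.4936 -0.2213  0.1855] F [-1.27  0.06 -2.48] op 0.093 tool y ang 4.5 tilt -0.9958
need tool d [ 0.003  -0.0059  0.016 ]
yaw -0.0006
scene 2286 2286 slope x/y -0.001 x/z -0.090 x@z0 -0.0867 y [-0.077  0.076] z [0.021 0.215]
top 70 70 slope x/y -0.002 x/z 0.148 x@z0 -0.1396 y [0.016 0.077] z [0.21 0.22]
```

Call:
play_rows --targets '[{"jaw":1,"dx":0,"dy":-0.003,"dz":0.005,"yaw":0},{"jaw":1,"dx":0,"dy":-0.001,"dz":0.005,"yaw":0},{"jaw":1,"dx":0,"dy":0,"dz":0.003,"yaw":0},{"jaw":1,"dx":0,"dy":0,"dz":0.001,"yaw":0},{"jaw":1,"dx":0,"dy":0,"dz":0,"yaw":0}]'

```text
clock: 49.6
tool_pos: [0.491, -0.2219, 0.1711]
eef_rot: [0.678, 0.733, 0.032, 0.034]
contact_force: [0.4, 0.2, -4.1]
opening: 0.085
```

Run:
```python
from h import *
tz()
go(*rack(-.110,0),.169,A)
shield(); weigh(4)
```

```text
toolz [ 0.093  0.002 -0.996]
t 49.6 pos [ 0.491  -0.2219  0.1711] F [ 0.44  0.23 -4.09] op 0.085 tool y ang 4.5 tilt -0.99564
need tool d [ 0.0033 -0.002   0.0019]
yaw -0.0007
scene 2057 2057 slope x/y -0.001 x/z -0.091 x@z0 -0.0904 y [-0.078  0.075] z [0.012 0.201]
top 61 61 slope x/y 0.003 x/z -0.080 x@z0 -0.0946 y [0.016 0.075] z [0.196 0.206]
F mean [ 0.098  0.239 -2.877] sd [0.4  0.82 0.47] mass g 293.2706766702836 +- 23.957943983304013
```

Still carrying the full weight, so I lower in 2 mm steps.

Call:
play_rows --targets '[{"jaw":1,"dx":0,"dy":0,"dz":0.002,"yaw":0},{"jaw":1,"dx":0,"dy":0,"dz":0.002,"yaw":0},{"jaw":1,"dx":0,"dy":0,"dz":0,"yaw":0},{"jaw":1,"dx":0,"dy":0,"dz":0,"yaw":0},{"jaw":1,"dx":0,"dy":0,"dz":0,"yaw":0}]'

```text
clock: 50.4
tool_pos: [0.4954, -0.2213, 0.1714]
eef_rot: [0.678, 0.734, 0.035, 0.038]
contact_force: [-0.5, -0.3, -3.5]
opening: 0.088
```

Run:
```python
from h import *
tz()
go(*rack(-.110,0),.169,A)
weigh(5)
```

```text
toolz [ 0.103 -0.    -0.995]
t 50.4 pos [ 0.4954 -0.2213  0.1714] F [-0.49 -0.33 -3.55] op 0.088 tool y ang 4.56 tilt -0.99469
need tool d [ 0.0031 -0.0064  0.0017]
yaw 0.0004
F mean [-0.395  0.144 -3.345] sd [0.23 0.43 0.43] mass g 340.9577557715487 +- 19.669201735773008
```

Call:
play_rows --targets '[{"jaw":1,"dx":0,"dy":-0.004,"dz":0.003,"yaw":0},{"jaw":1,"dx":0,"dy":-0.001,"dz":0.003,"yaw":0},{"jaw":1,"dx":0,"dy":0,"dz":0.002,"yaw":0},{"jaw":1,"dx":0,"dy":0,"dz":0.001,"yaw":0},{"jaw":1,"dx":0,"dy":0,"dz":0.001,"yaw":0}]'

```text
clock: 51.15
tool_pos: [0.4991, -0.2212, 0.1703]
eef_rot: [0.677, 0.734, 0.039, 0.047]
contact_force: [-3.6, 0.1, 8.1]
opening: 0.095
```

Run:
```python
from h import *
tz()
weigh(5)
go(*rack(-.110,0),.169,A)
shield()
```

```text
toolz [ 0.123 -0.006 -0.992]
F mean [-2.984  0.423  8.619] sd [0.32 0.39 0.38] mass g -878.6159144628814 +- 17.264796932946748
t 51.4 pos [ 0.4992 -0.2212  0.1703] F [-3.03  0.7   9.21] op 0.095 tool y ang 4.69 tilt -0.99242
need tool d [ 0.0033 -0.0101  0.    ]
yaw 0.0025
scene 1982 1982 slope x/y -0.001 x/z -0.081 x@z0 -0.0843 y [-0.077  0.076] z [0.016 0.2  ]
top 61 61 slope x/y 0.011 x/z -0.010 x@z0 -0.1009 y [0.016 0.074] z [0.195 0.203]
```

Bottom edge is on the bench (about 11 N of press). I open slightly to straddle the shield, then push its top towards the rail with the rear finger.

Call:
play_rows --targets '[{"jaw":0.85,"dx":0,"dy":0.002,"dz":-0.001,"yaw":0},{"jaw":0.78,"dx":0,"dy":0.004,"dz":0,"yaw":0},{"jaw":0.74,"dx":0,"dy":0.005,"dz":0,"yaw":0},{"jaw":0.74,"dx":0,"dy":0.005,"dz":0,"yaw":0},{"jaw":0.74,"dx":0,"dy":0.003,"dz":0,"yaw":0}]'

```text
clock: 52.0
tool_pos: [0.5203, -0.2196, 0.1742]
eef_rot: [0.677, 0.734, 0.04, 0.048]
contact_force: [-0.6, 0.1, 0.2]
opening: 0.261
```

Run:
```python
from h import *
tz()
go(*rack(-.110,0),.172,A)
shield()
```

```text
toolz [ 0.125 -0.006 -0.992]
t 52.0 pos [ 0.5203 -0.2196  0.1742] F [-0.6   0.06  0.2 ] op 0.261 tool y ang 4.69 tilt -0.99208
need tool d [ 0.0035 -0.0312 -0.0018]
yaw 0.0026
scene 1640 1640 slope x/y -0.002 x/z 0.021 x@z0 -0.0843 y [-0.077  0.076] z [0.019 0.201]
top 69 69 slope x/y -0.005 x/z 0.135 x@z0 -0.1068 y [0.014 0.074] z [0.172 0.205]
```

Now 0.02 rad towards the rack and the bottom edge hasn't slid. I continue.

Call:
play_rows --targets '[{"jaw":0.72,"dx":0,"dy":0.005,"dz":0,"yaw":0},{"jaw":0.7,"dx":0,"dy":0.005,"dz":0,"yaw":0},{"jaw":0.68,"dx":0,"dy":0.005,"dz":0,"yaw":0},{"jaw":0.66,"dx":0,"dy":0.004,"dz":0,"yaw":0},{"jaw":0.64,"dx":0,"dy":0.003,"dz":0,"yaw":0}]'

```text
clock: 52.6
tool_pos: [0.5434, -0.2177, 0.1768]
eef_rot: [0.677, 0.734, 0.04, 0.048]
contact_force: [0.4, 0.2, 0.4]
opening: 0.36
```

Run:
```python
from h import *
tz()
go(*rack(-.054,0),.172,A)
shield()
```

```text
toolz [ 0.125 -0.006 -0.992]
t 52.6 pos [ 0.5434 -0.2177  0.1768] F [0.45 0.18 0.44] op 0.36 tool y ang 4.69 tilt -0.99216
need tool d [0.0034 0.0011 0.0049]
yaw 0.0026
scene 1125 1125 slope x/y -0.001 x/z 0.179 x@z0 -0.0844 y [-0.077  0.076] z [0.021 0.199]
top 96 96 slope x/y -0.003 x/z 0.180 x@z0 -0.0895 y [-0.01  0.07] z [0.024 0.201]
```

Call:
play_rows --targets '[{"jaw":0.58,"dx":0,"dy":0.003,"dz":0,"yaw":0},{"jaw":0.52,"dx":0,"dy":0.003,"dz":0,"yaw":0},{"jaw":0.48,"dx":0,"dy":0,"dz":0,"yaw":0},{"jaw":0.48,"dx":0,"dy":0,"dz":0,"yaw":0},{"jaw":0.48,"dx":0,"dy":0,"dz":0,"yaw":0}]'

```text
clock: 53.2
tool_pos: [0.5493, -0.2173, 0.1775]
eef_rot: [0.677, 0.734, 0.04, 0.048]
contact_force: [0.3, -0.2, -0.1]
opening: 0.518
```

Run:
```python
from h import *
tz()
go(*rack(-.054,0),.172,A)
shield()
s=snap('scene'); save('scene11.png',s['frame'][130:310,50:230],4)
```

```text
toolz [ 0.124 -0.006 -0.992]
t 53.2 pos [ 0.5493 -0.2173  0.1775] F [ 0.35 -0.25 -0.11] op 0.518 tool y ang 4.68 tilt -0.99224
need tool d [ 0.0034 -0.0049  0.0049]
yaw 0.0025
scene 1058 1058 slope x/y -0.001 x/z 0.179 x@z0 -0.0844 y [-0.077  0.076] z [0.02  0.199]
top 146 146 slope x/y 0.000 x/z 0.181 x@z0 -0.0898 y [-0.013  0.069] z [0.023 0.201]
```

View pics/scene11.png

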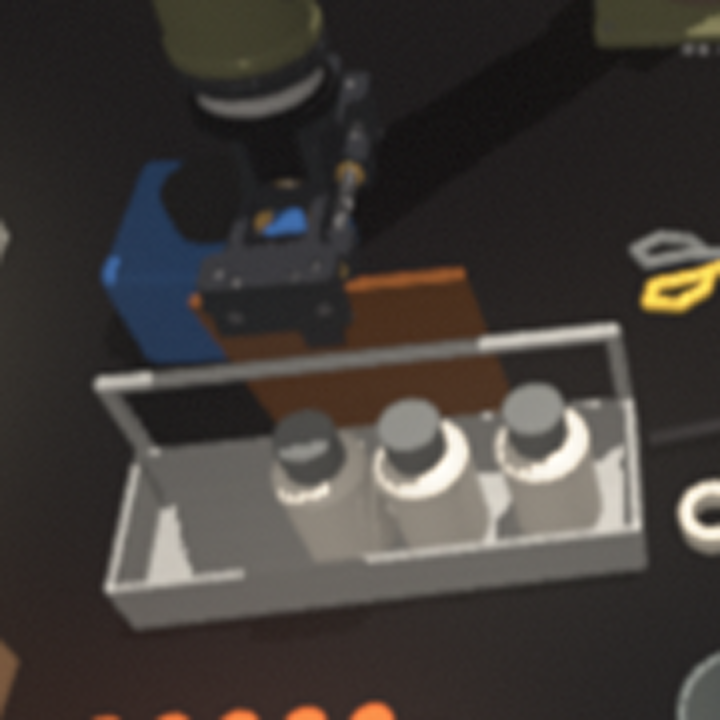

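The shield's tilt stayed at 0.18 rad while the gripper moved 6 mm and opened, so it rests on the rail. The fingers are clear of it on both sides, and I lift straight up.

Call:
play_rows --targets '[{"jaw":0.48,"dx":0,"dy":0.001,"dz":-0.008,"yaw":0},{"jaw":0.48,"dx":0,"dy":0.001,"dz":-0.012,"yaw":0},{"jaw":0.48,"dx":0,"dy":0.001,"dz":-0.015,"yaw":0},{"jaw":0.48,"dx":0,"dy":0.001,"dz":-0.02,"yaw":0},{"jaw":0.48,"dx":0,"dy":0,"dz":-0.03,"yaw":0}]'

```text
clock: 53.85
tool_pos: [0.5405, -0.2158, 0.2646]
eef_rot: [0.676, 0.734, 0.039, 0.045]
contact_force: [0.3, -0.2, 0.1]
opening: 0.523
```

Call:
play_rows --targets '[{"jaw":0.48,"dx":0,"dy":0,"dz":-0.04,"yaw":0},{"jaw":0.48,"dx":0,"dy":-0.01,"dz":-0.04,"yaw":0},{"jaw":0.48,"dx":0,"dy":-0.03,"dz":-0.01,"yaw":0},{"jaw":0.48,"dx":0.02,"dy":-0.03,"dz":0,"yaw":0},{"jaw":0.48,"dx":0.03,"dy":-0.03,"dz":0,"yaw":0}]'

```text
clock: 54.35
tool_pos: [0.43, -0.1741, 0.354]
eef_rot: [0.677, 0.733, 0.043, 0.053]
contact_force: [1.2, 1.4, 1.1]
opening: 0.52
```

Call:
play_rows --targets '[{"jaw":0.48,"dx":0.04,"dy":-0.02,"dz":0,"yaw":0},{"jaw":0.48,"dx":0.04,"dy":0,"dz":0,"yaw":0},{"jaw":0.48,"dx":0.03,"dy":0,"dz":0,"yaw":0},{"jaw":0.48,"dx":0.01,"dy":0,"dz":0,"yaw":0},{"jaw":0.48,"dx":0,"dy":0,"dz":0,"yaw":0}]'

```text
clock: 54.85
tool_pos: [0.3941, -0.0493, 0.353]
eef_rot: [0.676, 0.734, 0.041, 0.056]
contact_force: [-0.4, 0.4, 0.4]
opening: 0.522
```

Run:
```python
from h import *
tz()
shield()
for n in ['scene','top']:
    s=snap(n); save(n+'12.png',s['frame'])
    W=cloud(s).reshape(-1,3)
    Wm=W[(W[:,2]>.112)&(W[:,2]<.136)]
    for c in [rack(0.004,.034),rack(0,.108),rack(0,-.03),crate(-.05,-.05)]:
        w=Wm[np.hypot(Wm[:,0]-c[0],Wm[:,1]-c[1])<.033]
        if len(w)>20:
            q=cv2.minAreaRect((w[:,:2]*1000).astype(np.float32)); print(n,c.round(3),len(w),np.round(q[0],1),np.round(q[1],1),np.median(w[:,2]).round(3))
go(0.4,0,.3)
```

```text
toolz [ 0.138 -0.015 -0.99 ]
scene 1188 1188 slope x/y -0.001 x/z 0.179 x@z0 -0.0845 y [-0.075  0.076] z [0.023 0.199]
top 93 93 slope x/y -0.002 x/z 0.182 x@z0 -0.0899 y [-0.073  0.07 ] z [0.1   0.202]
scene [ 0.6   -0.176] 208 [ 601.2 -177.4] [35.4 37.7] 0.128
scene [ 0.59  -0.102] 205 [ 593.6 -102.2] [36.2 36.2] 0.128
scene [ 0.601 -0.24 ] 219 [ 605.5 -239.5] [35.9 37.2] 0.128
scene [0.575 0.167] 195 [576.7 167. ] [37.1 36.2] 0.127
top [ 0.6   -0.176] 166 [ 601.  -175.4] [35.9 37. ] 0.128
top [ 0.59  -0.102] 163 [ 594.3 -100.9] [36.7 36.5] 0.128
top [ 0.601 -0.24 ] 164 [ 605.2 -238.4] [35.7 37.1] 0.128
top [0.575 0.167] 158 [577.3 167.3] [35.3 35.7] 0.127
t 55.05 pos [ 0.3945 -0.052   0.3521] F [-0.04  0.    0.08] op 0.521 tool y ang 4.51 tilt -0.99044
need tool d [0.0528 0.0024 0.0516]
```

View pics/scene12.png

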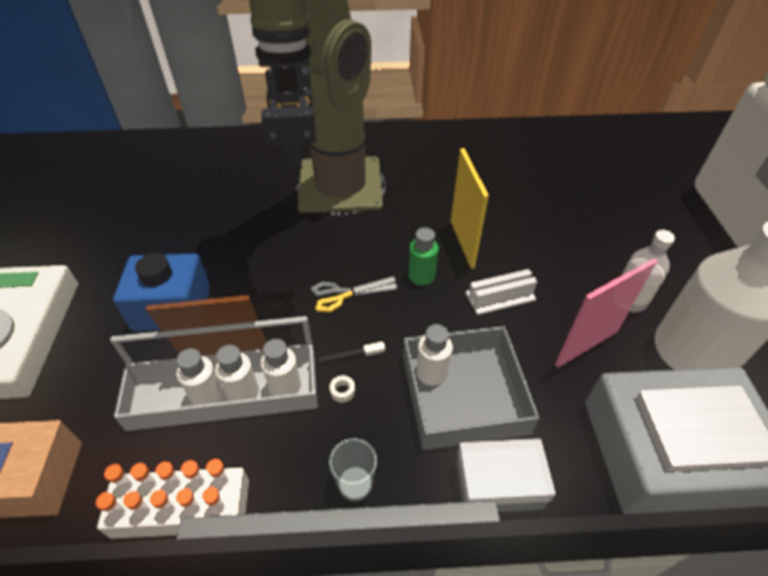

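View pics/top12.png

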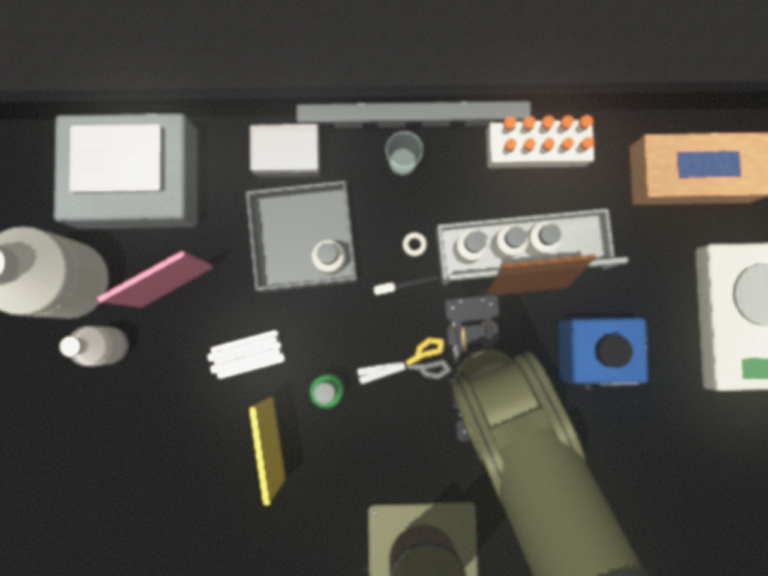

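Both views show the shield leaning at 0.18 rad, centred to about 1 mm and parallel to the rail. There are three bottles upright in the rack and one in the crate, the bystanders haven't moved, and the arm is clear. I hand in.

Run:
```python
from h import *
print(r.finish_job())
```

```text
the job is handed in; nothing more can be done
None
```

The job is done and handed in at about 55 s on the robot clock, out of the 210 s allowed. No verdict was reported.

- **Bottles:** Four were present. The one already in the rack weighed about 467 g, and two from the bench about 451 g and 436 g; all three stand in the rack tray. The fourth, at about 255 g, stands in the crate. Each weighing is good to roughly 10–15 g, well clear of the 350 g limit.
- **Shield:** I took it from its holder, set it on the bench in front of the rail and tipped it gently over. It leans at about 0.18 rad, parallel to the rail within about 0.002 rad and centred within about 1–2 mm. Its tilt and position were the same before and after the fingers withdrew.
- **Last checks:** In both views all bottle caps sit at the right height for upright bottles. The tape, beaker, pen and scissors look unmoved by eye; I didn't re-measure them. The arm was clear, with a reading near zero force.
- **Disagreements:** The tool drifted to about 0.14 rad off vertical over the run. I couldn't remove that, so I tipped the shield upright with the fingers. The two cameras also differ by about 5 mm on where the shield's foot is, which is within what the task allows.

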